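Seat the sensor board in the tube reader

TASK

Take the sensor board (the tall one with the grip block) out of the holding rack and slide it down the two leaning card guides of the tube reader until it rests on the springy socket and let go of it. Then swing both of the reader's ejector levers fully inwards, so that their noses press the board fully home and hold it there. Leave the blanking plate, the bottle and the label roll where they are.

Things in the scene. Friction and masses are not known exactly. Their poses are not given: they have to be found in the camera images.
- board_grip (a point): Centre of the grip block, 14 (x) x 32 (y) x 30 (z) mm, on the top edge of the loose sensor board: an upright 4 mm green card 110 mm wide (y), 0.16 kg, chips up to 3 mm high on its faces. z is up the card, x across its thickness. Lower edge 104 mm below this point; stands in either slot of the rack, x along the rack's x. Either face may go to the front in the guides.
- board_shoulder (a point): Middle of the board at shoulder height, 80 mm above its lower edge (24 mm below the grip centre). Below it the card is 110 mm wide; above it 72 mm, so that there is a level shoulder 19 mm long at each end, on which the levers' noses press.
- guide: The reader's two card guides, fixed. Origin: where the middle of the board's lower edge lies when seated, 55 mm above the table. z points up along the guides, leaning 25 degrees from vertical towards the robot (at yaw 0); the board slides to -z, its width along y (+y is the left guide), its x along x. Channel clearance is 1.5 mm at each side edge, 1.2 mm at each face; lips cover |y| 48 to 61 mm.
- guide_mouth (a point): Middle between the guides at their top, z = 76 mm in the guide frame. Straight channels end at z = 60 mm; from there to 76 mm flared mouths widen by about 6 mm each way in x, 4 mm in y. Fixed towers outside the guides: |y| up to 88 mm, z to 76 mm (hinge ears to 94 mm).
- socket_top (a point): Middle of the top of the white springy socket bar between the guides. It yields along the guides: 3 N at first touch, 4 N when down. Untouched it is at z = 7 mm in the guide frame and stops the free board 7 mm short of home: grip centre at z = 111 mm, at 104 mm when seated. It pushes the board back up unless a lever holds it.
- lever_left (a joint): Left (+y) ejector lever, rad: 0 = fully in (shut), 1.1 = fully open, outwards; starts at 0.95 to 1.1. Pivot in the guide frame x 0, y 76, z 83.5 mm, turning about the guide's x. Stiff hinge (0.15 N m), stays where left. A 28 mm rounded nose, 8 mm thick, is level over the board's shoulder when shut, clear of the board's path above 0.9; it presses the board down from 0.32 to 0.
- lever_right (a joint): Right (-y) ejector lever: mirror image of the left one, pivot at y = -76 mm in the guide frame; 0 = fully in (shut), 1.1 = fully open.
- lever_left_tip (a point): End of the left lever's straight white handle, on its centre line, 65 mm from the pivot. Outer 36 mm of the handle: 22 mm wide (guide x), 9 mm thick; inner part 12 by 8 mm. The handle leans outwards from the guide's z by (joint - 0.35) rad, so 0.35 rad inwards when shut. Push it round from outside (4 to 8 N), or pinch and swing it.
- lever_right_tip (a point): End of the right lever's handle, 65 mm from its pivot; mirror image of the left.
- reader_base (a point): Point on the table under the fixed tube reader, in its axes (mm): grey base x -55 to 95, y -95 to 95, 34 high; white box behind, x 65 to 135, y -85 to 85, 70 high; guide origin at x 30, z 55. Its place and yaw vary; it stands left or right.
- rack: Grey fixed holding rack, origin under its middle. Base 140 (x) by 150 (y) by 12 mm; two slots at x = -40 and +40 mm hold boards upright, width along y, lower edge 12 mm above the table. End channels reach 46 mm above the table; 1 mm to spare at each face, 1.8 mm at each end. Place, side and yaw vary.
- blank_mid (a point): Middle of the loose aluminium blanking plate in the rack's other slot: 4 by 110 by 74 mm, with a 10 mm wide flange along its top and no grip block; lower edge 37 mm below this point. Leave it.
- vial_mid (a point): Middle of a loose small amber bottle, 38 mm across, 75 mm tall, between the reader and the rack. Leave it.
- labels: Loose roll of paper labels lying flat between the reader and the rack, 54 mm across, 25 mm tall, origin at its underside. Leave it.
There are look-alikes about, which are no part of the job. Leave any yellow look-alike of the part that bears board_grip alone.

How it is judged:
By the outcome, as a careful person would: the job done as asked, in the order asked, and still so for the second after the job is handed in, with the robot touching nothing.
It also fails if it takes over 59 s, if anything falls off the work surface, if the arm or the gripper's body presses on something with over 40 N, if the wrist force passes 120 N, or if a joint passes its speed limit or range.

ROBOT

A 6-joint arm with a two-finger parallel gripper is mounted at the origin on the work surface. World frame = base frame: x ahead of the robot, y to its left, z up, the work surface at z = 0. Lengths are in m, angles in rad, forces in N, time in s.
With the tool pointing down it reaches from about 0.425 to 0.95 m from the base axis. Payload 3.5 kg.
Tool frame: the origin (TCP) lies midway between the tips of the shut fingers; the grasp point (between the pads) lies 19 mm behind it (ctrl.tcp_to_grasp is the distance from the TCP to the grasp point, in m); z points along the fingers, x is the direction in which the jaws open and shut, and the axes are right-handed (so a half turn about z gives the same grasp; the last joint's range is limited). The gripper opens to 85 mm and grips with 20 to 120 N. Pads are 22 mm wide; open, the fingers measure 114 mm over their backs; the gripper's body (76 mm by 85 mm) begins 54 mm behind the grasp point. The pads swing forward as they close: fully open they stand 13 mm farther back than shut.
Start: joints at [-1.486, 0.286, 1.577, -0, 1.279, -0.15], TCP at [0.157, -0.656, 0.231] pointing down, gripper open.
Joint ranges: [-2.77, 2.77], [-0.9, 2.22], [0.21, 2.48], [-1.53, 4.67], [0.24, 2.81], [-2.84, 2.84]. Speed limits (rad/s): [2.79, 2.79, 3.14, 3.14, 3.14, 3.14].

INTERFACE

Orientations are given as a unit quaternion [x, y, z, w].
In Python, from plant import ctrl, cams, workorder, spotter gives the robot as it stands. The module is installed in compiled form; this text tells all that it offers.
- The arm moves only by the tool send_rows, never from a script. Its argument "motion" is one flat list of numbers, 5 for each row, row after row: the shift along the tool's x, y, z in cm, then the turn about the tool's z in rad, then the finger opening in cm, from 0 to 8.54. In form: [tx, ty, tz, spin, gripper, tx, ty, tz, spin, gripper, ...]. A call has 1 to 12 rows; each row shifts and turns the pose as measured when the row begins, along the tool's axes as they then stand; what a row does not reach is not made up. A row lasts 1/10 s, in which the tool goes at most 50 mm and 8.59 degrees, less where a joint would pass 70% of its speed; a pose out of reach is approached as far as the arm can. A call is refused whole if a number of a shift passes 5 or a number of a turn 0.15, either way. A call with a gripper value outside its range is refused whole. The fingers move at their own pace and stop on an object; "grip_force" is the grip in N (left out, the last holds). Time passes only in rows, so rows that do not move let the fingers close. It gives the time, the measured TCP pose, the force and the opening at its end, in the units of the state.
- ctrl.get_state(): the state, without advancing time (a new reading comes with each control period).
- cams.read_camera(name): name is "scene" or "top" or "wrist"; returns (picture, depth): 384x512x3 uint8, red, green, blue; 384x512 float32, m along the optical axis (not along the pixel's ray), 0 where there is no reading.
- cams.camera_params(name): a dict with "fx", "fy", "cx", "cy" (pixels), "xyz" and "attitude" of the camera in the world; the wrist camera has in their place "mount" (4x4, takes a point from camera to tool coordinates, whose origin is the TCP and whose axes are the tool frame's). Camera axes: x right, y down, z forward; pixel columns grow to the right and rows downward; lengths in m; the calibration is good to about 2 mm. A picture is of the moment at which its call begins: read the wrist's pose just before it. camera_params takes no time and is no camera call.
- workorder.sign_off(): hands the job in, once; it reports no verdict.
Trained networks look in the newest picture that a camera, given by its name, has taken for a name from the list of things; names that differ only in an ending like _2 or _b are one class to them, and where a whole thing is asked for, a point or a joint stands for the part that bears it (a point fixed in the world has none). Each returns a list of dicts, best first, with "conf" (0 to 1); they miss things now and then, are a little off and sometimes report something else, mostly with a low value. They report only what shows in the picture. A call takes as long as a camera call. They do not tell look-alikes from the thing itself.
- spotter.trace(target, camera): "mask" (384x512 bool, what is visible of it) and "bbox" ([left, top, width, height] in pixels, round what is visible of it).
The state is a dict: "time": time; "qpos": joint angles; "dq": joint speeds; "joint_efforts": joint torques, N m; "eef_pos": TCP position; "tcp_rot": TCP orientation; "contact_force": force on the tool from outside, world axes, zero at the start; "wrist_torque": the same for the moment, N m; "opening": opening from 0.0 (shut) to 1.0 (fully open).
Only numpy, scipy, OpenCV 4.12 (cv2) and the standard library are available. Lean on these libraries where they do the work, as an engineer would, in place of code of your own. Each camera call takes 0.05 s, during which the arm holds its last target.

## Working session

There is one attempt and no reset: what is moved stays moved. The work goes in short steps, Python scripts to look and compute and a tool call to move; the robot and the scene stay as the last step left them, time stands still between calls to the robot, and variables do not carry over. Pictures are saved under pics/ and viewed, and the job is handed in when it is done.

Besides the shell and the picture viewer there is one more tool, called in YAML: its name, and indented under it one key for each argument. send_rows: Moves the arm, as the interface text tells. Its arguments: {"type":"object","properties":{"motion":{"type":"array","items":{"type":"number"}},"grip_force":{"type":"number"}},"required":["motion"]}

```bash
mkdir -p pics; ls; python3 - <<'E'
from plant import ctrl,cams,workorder,spotter
import cv2,numpy as np,pickle
print(ctrl.get_state(), ctrl.tcp_to_grasp)
for n in ("scene","top","wrist"):
    p,d=cams.read_camera(n); cv2.imwrite(f"pics/{n}0.png",cv2.cvtColor(p,cv2.COLOR_RGB2BGR)); np.savez(f"{n}0.npz",p=p,d=d)
    print(n,cams.camera_params(n))
E
```

```text
pics
{'time': 0.0, 'qpos': array([-1.48604501e+00,  2.87241798e-01,  1.57820818e+00, -1.18351601e-05,
        1.27859555e+00, -1.50019694e-01]), 'dq': array([ 0.00166853, -0.00127798, -0.0001056 , -0.00057546, -0.00113514,
        0.00096081]), 'joint_efforts': array([-3.04031873e-04, -4.05984235e+01, -2.92625785e+01, -1.80251327e-04,
        5.69074255e-03, -2.82363786e-06]), 'eef_pos': array([ 0.15697437, -0.6558044 ,  0.22987954]), 'tcp_rot': array([ 0.7850547 , -0.61942523, -0.0008426 , -0.00089119]), 'contact_force': array([-0.29518758, -0.46556975,  0.02472071]), 'wrist_torque': array([-0.06744537, -0.03481732, -0.05309411]), 'opening': 1.0010497978904995} 0.0187
scene {'fx': 406.32395791566336, 'fy': 406.32395791566336, 'cx': 247.63277298890262, 'cy': 188.2316578776269, 'xyz': array([0.88514983, 0.42594218, 0.96739611]), 'attitude': array([ 0.35463635,  0.88930713, -0.26956108, -0.1034539 ])}
top {'fx': 422.12421464142653, 'fy': 422.12421464142653, 'cx': 251.64231621087157, 'cy': 192.11034606863248, 'xyz': array([0.46692596, 0.0140049 , 1.06778813]), 'attitude': array([ 0.71429209, -0.69945861,  0.01913264, -0.01335653])}
wrist {'fx': 334.9293330077732, 'fy': 334.9293330077732, 'cx': 254.2504713018875, 'cy': 198.46103107657876, 'mount': array([[ 9.99999659e-01, -8.15896532e-04,  1.25326838e-04,
         4.24877874e-04],
       [ 7.47958137e-04,  9.59830216e-01,  2.80580464e-01,
        -7.20812638e-02],
       [-3.49217114e-04, -2.80580275e-01,  9.59830499e-01,
        -1.42335074e-01],
       [ 0.00000000e+00,  0.00000000e+00,  0.00000000e+00,
         1.00000000e+00]])}
```

View pics/scene0.png

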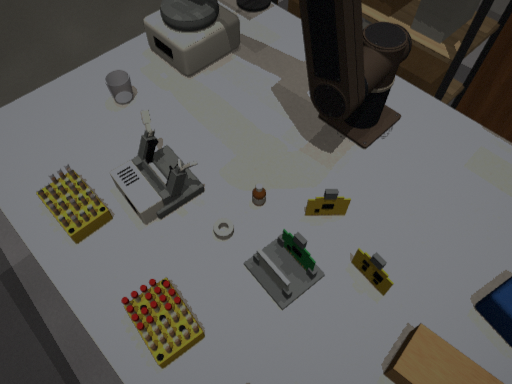

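View pics/top0.png

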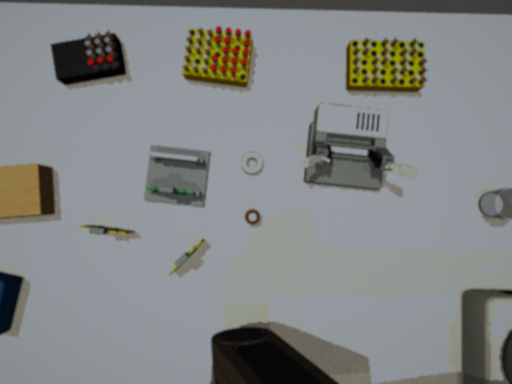

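View pics/wrist0.png

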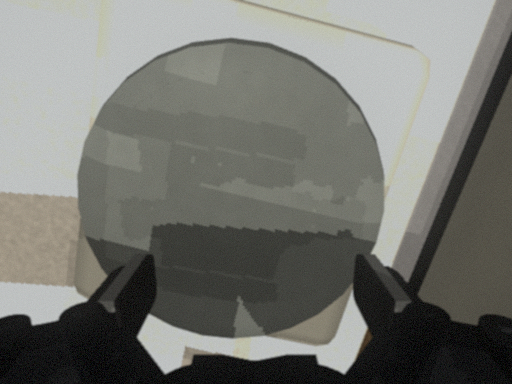

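Top view: the rack is around (178,176), with the green board in its near slot at (172,190) and the aluminium plate at (180,156). The reader is around (347,147), the bottle at (252,215) and the labels at (252,162). The yellow look-alikes are lying at (107,231) and (188,257).

```bash
cat > h.py <<'E'
from plant import ctrl,cams,workorder,spotter
import cv2,numpy as np
from scipy.spatial.transform import Rotation as R
def campose(n,st=None):
    c=cams.camera_params(n)
    if n=="wrist":
        st=st or ctrl.get_state(); M=c["mount"]; Rt=R.from_quat(st["tcp_rot"]).as_matrix()
        return c,Rt@M[:3,:3],Rt@M[:3,3]+st["eef_pos"]
    return c,R.from_quat(c["attitude"]).as_matrix(),np.array(c["xyz"])
def cloud(n,d,st=None):
    c,Rm,t=campose(n,st); v,u=np.mgrid[:384,:512]
    P=np.stack([(u-c["cx"])/c["fx"]*d,(v-c["cy"])/c["fy"]*d,d],-1)
    W=P@Rm.T+t; W[d==0]=np.nan; return W
def proj(n,X,st=None):
    c,Rm,t=campose(n,st); p=(np.atleast_2d(X)-t)@Rm
    return np.c_[p[:,0]/p[:,2]*c["fx"]+c["cx"],p[:,1]/p[:,2]*c["fy"]+c["cy"]]
def shot(n,name,crop=None,k=1):
    st=ctrl.get_state(); p,d=cams.read_camera(n); np.savez(name+".npz",p=p,d=d)
    q=cv2.cvtColor(p,cv2.COLOR_RGB2BGR)
    if crop: a,b,w,h=crop; q=q[b:b+h,a:a+w]
    if k!=1: q=cv2.resize(q,None,fx=k,fy=k,interpolation=cv2.INTER_CUBIC)
    cv2.imwrite(f"pics/{name}.png",q); return p,d,st
E
python3 - <<'E'
from h import *
for n in ("top","scene"):
    p,d,st=shot(n,n+"1"); W=cloud(n,d)
    print(n,"table z",np.nanmedian(W[...,2]))
    for t in ("board_grip","blank_mid","rack","reader_base","lever_left","lever_right","guide","socket_top"):
        for r in spotter.trace(t,n)[:4]:
            m=r["mask"]; Q=W[m]; Q=Q[~np.isnan(Q[:,0])]
            print(t,round(r["conf"],2),r["bbox"],np.round(np.median(Q,0),3) if len(Q) else None, np.round(np.percentile(Q[:,2],98),3) if len(Q) else None)
p=cv2.cvtColor(np.load("top1.npz")["p"],cv2.COLOR_RGB2BGR)
cv2.imwrite("pics/topc.png",np.hstack([cv2.resize(p[130:220,130:230],(400,360),interpolation=cv2.INTER_CUBIC),cv2.resize(p[90:190,300:420],(400,360),interpolation=cv2.INTER_CUBIC)]))
E
```

```text
top table z 0.0007861722165999341
board_grip 0.76 [169.6, 248.1, 26.8, 22.8] [0.358 0.157 0.116] 0.122
board_grip 0.72 [385.5, 163.7, 29.4, 17.0] [ 0.566 -0.321  0.159] 0.179
board_grip 0.64 [81.2, 224.8, 49.6, 12.1] [0.417 0.342 0.087] 0.121
board_grip 0.46 [144.6, 186.6, 51.3, 10.3] [0.511 0.19  0.102] 0.134
blank_mid 0.77 [146.9, 152.6, 51.2, 9.5] [0.592 0.196 0.085] 0.089
rack 0.96 [144.2, 144.7, 68.1, 60.3] [0.55  0.192 0.012] 0.047
reader_base 0.72 [301.5, 105.4, 115.6, 87.0] [ 0.619 -0.227  0.067] 0.17
lever_left 0.69 [302.2, 156.0, 29.1, 10.2] [ 0.581 -0.124  0.163] 0.184
lever_left 0.47 [330.2, 143.2, 39.9, 11.1] [ 0.619 -0.223  0.062] 0.066
lever_left 0.27 [382.9, 160.9, 34.0, 17.2] [ 0.566 -0.32   0.159] 0.179
lever_right 0.73 [384.7, 166.1, 32.1, 12.3] [ 0.566 -0.321  0.159] 0.179
lever_right 0.47 [240.7, 151.4, 18.9, 21.3] [0.588 0.009 0.025] 0.029
guide 0.64 [304.4, 139.1, 113.6, 40.9] [ 0.605 -0.239  0.103] 0.178
socket_top 0.58 [331.1, 140.3, 37.3, 14.4] [ 0.619 -0.225  0.061] 0.067
scene table z -0.0009182224137535555
board_grip 0.85 [351.7, 248.6, 44.3, 49.1] [0.422
[... 160 characters left out ...]
ank_mid 0.77 [255.7, 248.0, 36.8, 42.5] [0.595 0.19  0.062] 0.088
blank_mid 0.23 [136.0, 107.8, 59.8, 90.6] [ 0.61  -0.235  0.095] 0.174
rack 0.84 [244.1, 238.2, 81.3, 70.4] [0.559 0.21  0.011] 0.046
reader_base 0.81 [110.3, 106.3, 93.8, 118.8] [ 0.635 -0.207  0.066] 0.165
lever_left 0.57 [177.1, 153.9, 22.0, 15.3] [ 0.588 -0.117  0.165] 0.181
lever_right 0.62 [283.4, 228.5, 30.5, 42.3] [0.517 0.202 0.072] 0.131
lever_right 0.49 [142.7, 112.2, 10.7, 20.2] [ 0.569 -0.318  0.157] 0.177
lever_right 0.31 [137.3, 107.7, 59.8, 90.1] [ 0.609 -0.237  0.094] 0.175
guide 0.84 [136.9, 109.5, 59.1, 87.2] [ 0.61  -0.235  0.095] 0.175
socket_top 0.64 [151.5, 164.1, 14.4, 17.7] [ 0.621 -0.225  0.061] 0.064
```

View pics/topc.png

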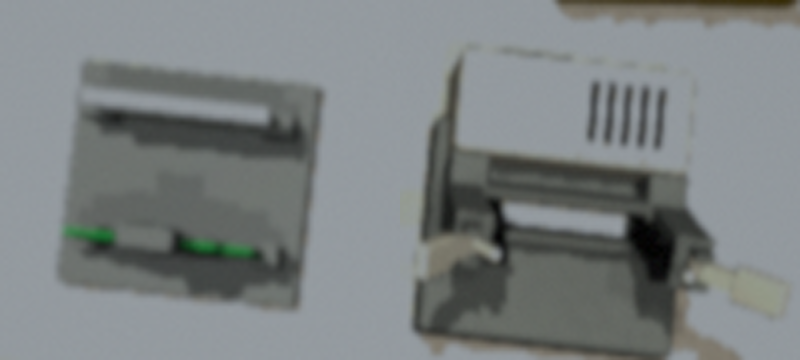

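The green card standing in the rack's near slot at top (170,191) fits: it is green, upright and has a grey grip block. The cards at (107,231) and (188,257) are yellow, so they stay put. Next I'll bring the wrist camera over the reader.

send_rows:
  motion: [0,0,-5,0,8.5,-2.7,-4.2,-0.5,0,8.5,-2.7,-4.2,-0.5,0,8.5,-2.7,-4.2,0,0,8.5,-2.7,-4.2,0,0,8.5,-2.7,-4.2,0,0,8.5,-2.7,-4.2,0,0,8.5,-2.7,-4.2,0,0,8.5,-2.7,-4.2,0,0,8.5,-2.7,-4.2,0,0,8.5,-2.7,-4.2,0,0,8.5,-2.7,-4.2,0,0,8.5]

```text
time: 2.25
eef_pos: [0.5365, -0.2637, 0.2957]
tcp_rot: [0.781, -0.624, 0.003, 0.0]
contact_force: [0.7, 0.1, 0.4]
opening: 0.994
```

send_rows:
  motion: [0,0,0,0,8.5,0,0,0,0,8.5]

```text
time: 2.45
eef_pos: [0.5401, -0.2583, 0.2959]
tcp_rot: [0.784, -0.621, 0.004, -0.001]
contact_force: [0.7, 0.6, 0.4]
opening: 0.997
```

```bash
python3 - <<'E'
from h import *
p,d,st=shot("wrist","w1",k=1.5); W=cloud("wrist",d,st)
print(st["eef_pos"],st["tcp_rot"])
for t in ("reader_base","lever_left","lever_right","guide","socket_top"):
    for r in spotter.trace(t,"wrist")[:3]:
        Q=W[r["mask"]]; Q=Q[~np.isnan(Q[:,0])]
        print(t,round(r["conf"],2),r["bbox"],np.round(np.median(Q,0),3))
E
```

```text
[ 0.54013918 -0.25827973  0.29586021] [ 7.83918234e-01 -6.20852777e-01  3.70382903e-03 -5.59013777e-04]
reader_base 0.82 [62.5, 0.2, 304.8, 204.9] [ 0.619 -0.229  0.069]
reader_base 0.68 [198.3, 66.9, 85.7, 39.7] [ 0.622 -0.225  0.061]
lever_right 0.8 [288.7, 144.3, 74.9, 58.0] [ 0.569 -0.322  0.161]
lever_right 0.41 [15.5, 43.8, 59.4, 50.5] [0.592 0.003 0.024]
guide 0.7 [63.6, 46.7, 300.8, 161.8] [ 0.604 -0.21   0.115]
socket_top 0.9 [201.9, 69.5, 81.1, 34.9] [ 0.622 -0.224  0.061]
```

View pics/w1.png

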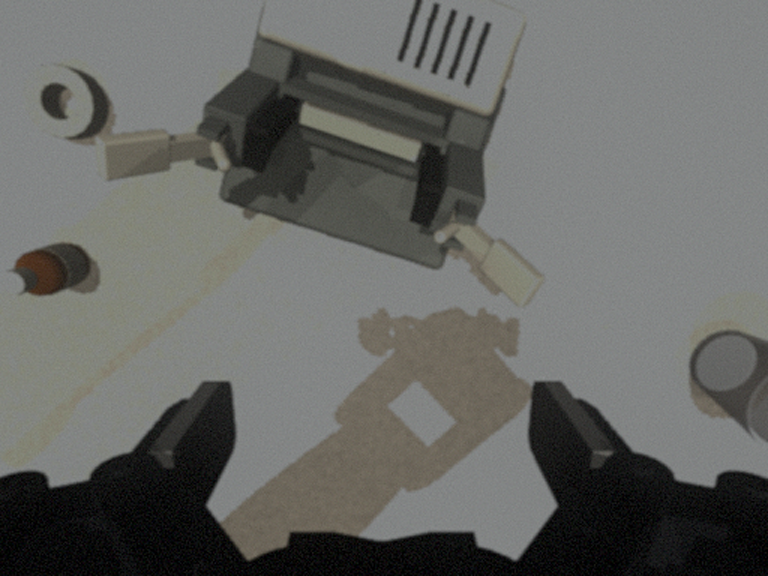

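```bash
cat > fit.py <<'E'
from h import *
def rects(n,d,st,box,zr):
    W=cloud(n,d,st); (x0,x1,y0,y1)=box
    m=(W[...,0]>x0)&(W[...,0]<x1)&(W[...,1]>y0)&(W[...,1]<y1)&(W[...,2]>zr[0])&(W[...,2]<zr[1])
    m=cv2.morphologyEx(m.astype(np.uint8),cv2.MORPH_OPEN,np.ones((3,3),np.uint8))
    k,l,s,_=cv2.connectedComponentsWithStats(m); 
    i=1+np.argmax(s[1:,4]); Q=W[l==i]
    r=cv2.minAreaRect((Q[:,:2]*1000).astype(np.float32)); return Q,r
E
python3 - <<'E'
from fit import *
st=ctrl.get_state()
for n,f in (("top","top1"),("scene","scene1"),("wrist","w1")):
    d=np.load(f+".npz")["d"]
    for nm,box,zr in (("whitebox",(.5,.8,-.4,-.05),(.062,.078)),("base",(.4,.8,-.4,-.05),(.028,.040)),("rack",(.4,.7,.05,.35),(.008,.017)),("blanktop",(.55,.65,.1,.3),(.075,.095)),("grip",(.45,.56,.1,.3),(.122,.14)),("card",(.45,.56,.1,.3),(.08,.118))):
        try: Q,r=rects(n,d,st,box,zr)
        except Exception as e: print(n,nm,"none");continue
        print(n,nm,len(Q),np.round(Q.mean(0)*1000,1),[np.round(a,1) for a in r])
E
```

```text
top whitebox 2418 [ 679.7 -229.1   69.6] [array([ 672., -229.]), array([170.4, 106. ]), np.float64(84.7)]
top base 1827 [ 565.1 -225.2   34. ] [array([ 569.8, -220. ]), array([189.8,  69.9]), np.float64(85.2)]
top rack 2553 [550.2 192.5  12.3] [array([552.1, 194.7]), array([150.1, 140. ]), np.float64(84.9)]
top blanktop 208 [592.  192.2  86.1] [array([591.9, 191.8]), array([108.7,  10.5]), np.float64(84.8)]
top grip 93 [512.4 197.4 130.9] [array([513. , 197.3]), array([13.5, 30.9]), np.float64(0.8)]
top card none
scene whitebox 1716 [ 681.6 -222.5   68.4] [array([ 667.9, -228. ]), array([177.2, 119. ]), np.float64(83.9)]
scene base 489 [ 594.7 -146.1   32.6] [array([ 607.4, -139.4]), array([160.8,  69.9]), np.float64(20.2)]
scene rack 1791 [565.8 203.6  11.2] [array([555. , 196.2]), array([150.8, 139.5]), np.float64(85.2)]
scene blanktop 213 [594.6 194.2  84.7] [array([594.2, 192.9]), array([108.7,  10.8]), np.float64(85.1)]
scene grip 87 [516.  200.2 129.1] [array([514.9, 200.2]), array([30.7, 14.3]), np.float64(84.9)]
scene card 158 [516.4 193.5  95.7] [array([516.4, 191.3]), array([91. , 10.4]), np.float64(83.7)]
wrist whitebox 11755 [ 671.8 -242.4   69.2] [array([ 671.6, -231.7]), array([173. , 107.8]), np.float64(85.7)]
wrist base 6745 [ 567.1 -219.5   33.7] [array([ 569.6, -223.5]), array([189.4,  65.9]), np.float64(84.8)]
wrist rack none
wrist blanktop none
wrist grip none
wrist card none
```

Depth fits: rack centre is about (553,195) mm with yaw −5°. The board's grip is about (514,198). The reader origin is about (591,−223) mm, also with yaw −5°. Next I'll align the tool with that yaw and look at the rack.

send_rows:
  motion: [0,0,0,0.11,8.5,0,0,0,0.11,8.5,0,0,0,0.1,8.5,-4.6,1.1,0,0,8.5,-4.6,1.1,0,0,8.5,-4.6,1.1,0,0,8.5,-4.6,1.1,0,0,8.5,-4.6,1.1,0,0,8.5,-4.6,1.1,0,0,8.5,-4.6,1.1,0,0,8.5,-4.6,1.1,0,0,8.5,-4.6,1.1,0,0,8.5]

```text
time: 3.95
eef_pos: [0.4868, 0.1589, 0.2941]
tcp_rot: [-0.655, 0.756, -0.006, 0.002]
contact_force: [0.5, 0.0, 0.2]
opening: 0.995
```

send_rows:
  motion: [-4.6,1.1,0,0,8.5,0,0,0,0,8.5,0,0,0,0,8.5]

```text
time: 4.25
eef_pos: [0.4811, 0.2109, 0.2943]
tcp_rot: [-0.656, 0.755, -0.006, 0.003]
contact_force: [-0.3, -0.2, -0.3]
opening: 0.994
```

```bash
cat >> fit.py <<'E'
def tooldelta(st,w):
    return R.from_quat(st["tcp_rot"]).as_matrix().T@np.array(w)
def tang(st):
    x=R.from_quat(st["tcp_rot"]).as_matrix(); return np.degrees(np.arctan2(x[1,0],x[0,0])), x[:,2]
E
python3 - <<'E'
from fit import *
p,d,st=shot("wrist","w2",k=1.5)
print(st["eef_pos"],tang(st),st["qpos"])
for nm,box,zr in (("rack",(.4,.7,.05,.35),(.008,.017)),("blanktop",(.55,.65,.1,.3),(.075,.095)),("grip",(.45,.56,.1,.3),(.124,.14)),("card",(.45,.56,.1,.3),(.095,.118))):
    try:Q,r=rects("wrist",d,st,box,zr)
    except Exception: print("none",nm); continue
    print(nm,len(Q),np.round(Q.mean(0)*1000,1),[np.round(a,1) for a in r], np.round(Q[:,2].max(),4))
E
```

```text
[0.48110378 0.21088917 0.29432921] (np.float64(-97.98031933343177), array([ 0.01249571, -0.00422916, -0.99991298])) [ 0.22316613 -0.09735167  1.87473742 -0.00705663  1.3529618   1.93471572]
rack 10869 [557.9 193.9  11.7] [array([554.9, 193.9]), array([150.1, 140.2]), np.float64(84.8)] 0.0169
blanktop 1282 [594.5 190.   85.6] [array([594.6, 190.5]), array([109.5,  10.3]), np.float64(84.9)] 0.0885
grip 537 [515.5 197.6 130.4] [array([515.1, 197.5]), array([31.5, 14.1]), np.float64(84.4)] 0.1329
card 90 [517.7 224.4 101.5] [array([517.5, 224. ]), array([19.3,  4. ]), np.float64(84.8)] 0.104
```

View pics/w2.png

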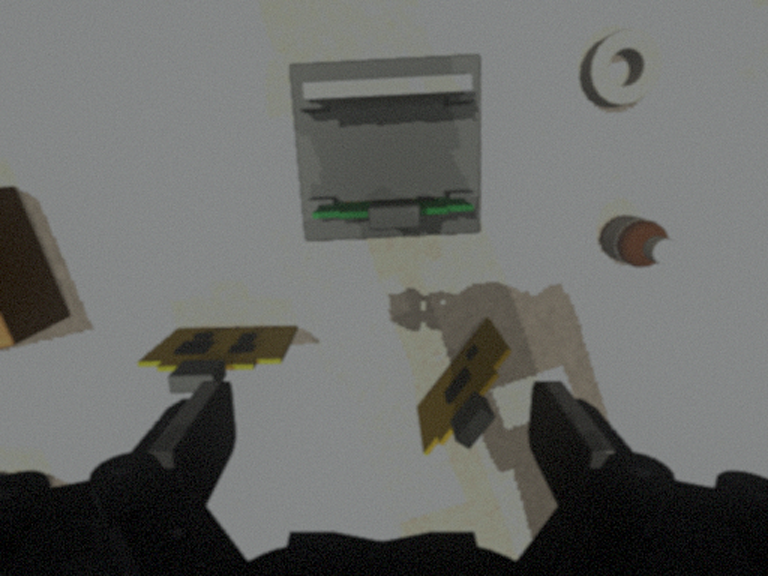

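The green board's block is at image (395,215) in the enlarged wrist view. It stands upright in the rack slot, and depth puts it at (515.1,197.5) mm with its top at 0.131 and the card's top edge at 0.103. Both yellow cards stand apart at (215,350) and (465,385).

send_rows:
  motion: [1.0,-3.5,0,-0.05,8.5,0,0,4.5,0,8.5,0,0,4.5,0,8.5,0,0,4.0,0,8.5,0,0,0,0,8.5]

```text
time: 4.8
eef_pos: [0.522, 0.1859, 0.1649]
tcp_rot: [-0.67, 0.742, -0.008, 0.007]
contact_force: [-0.3, -0.1, -0.7]
opening: 0.997
```

```bash
python3 - <<'E'
from fit import *
p,d,st=shot("wrist","w3",k=1.5)
print(st["eef_pos"],tang(st))
print("to grip (cm):",tooldelta(st,np.array([.5151,.1975,.106])-st["eef_pos"])*100, "spin",np.radians(tang(st)[0]+95.2))
for nm,box,zr in (("grip",(.45,.56,.1,.3),(.124,.14)),("card",(.45,.56,.1,.3),(.095,.118))):
    try:Q,r=rects("wrist",d,st,box,zr)
    except Exception: print("none",nm); continue
    print(nm,len(Q),np.round(Q.mean(0)*1000,1),[np.round(a,1) for a in r])
E
```

```text
[0.52202984 0.18591488 0.16490525] (np.float64(-95.8373545666038), array([ 0.02082263, -0.0036433 , -0.99977655]))
to grip (cm): [-1.09090044  0.93120615  5.87055832] spin -0.011123935689857875
grip 1374 [516.6 197.5 130. ] [array([515.6, 197.8]), array([32. , 14.2]), np.float64(84.8)]
card 911 [518.5 196.9 105. ] [array([517.8, 197.8]), array([71.9,  9.9]), np.float64(84.6)]
```

View pics/w3.png

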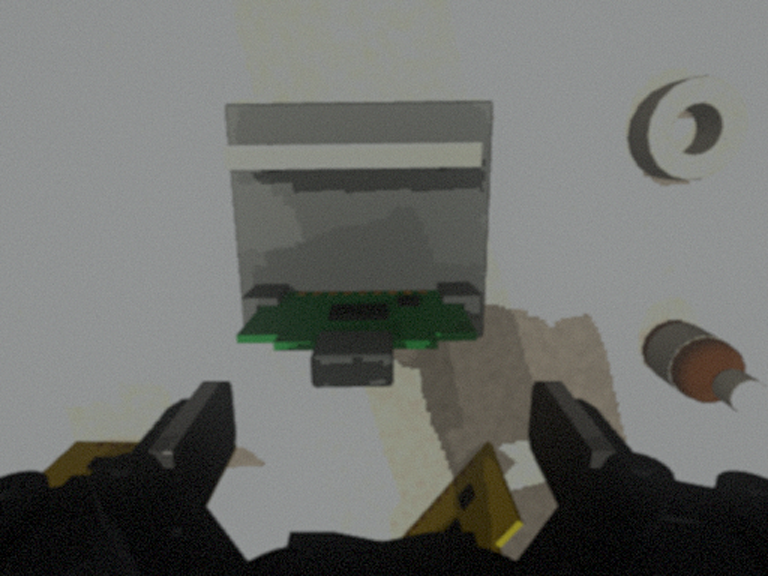

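send_rows:
  motion: [-1.15,0.95,0,-0.01,8.5,0,0,3,0,8.5,0,0,2.2,0,6,0,0,0.2,0,5.5]

```text
time: 5.25
eef_pos: [0.5245, 0.2002, 0.1265]
tcp_rot: [-0.673, 0.74, -0.015, 0.018]
contact_force: [-0.1, 0.7, -0.4]
opening: 0.682
```

```bash
python3 - <<'E'
from fit import *
p,d,st=shot("wrist","w4",k=1.5)
print(st["eef_pos"],tang(st))
print("to grip (cm):",tooldelta(st,np.array([.5153,.1977,.106])-st["eef_pos"])*100, "spin",np.radians(tang(st)[0]+95.2))
E
```

```text
[0.52453098 0.20015517 0.12647888] (np.float64(-95.41019992923945), array([ 0.04741445,  0.00187962, -0.99887353]))
to grip (cm): [0.34445309 0.99104862 2.0013513 ] spin -0.0036686808526875197
```

View pics/w4.png

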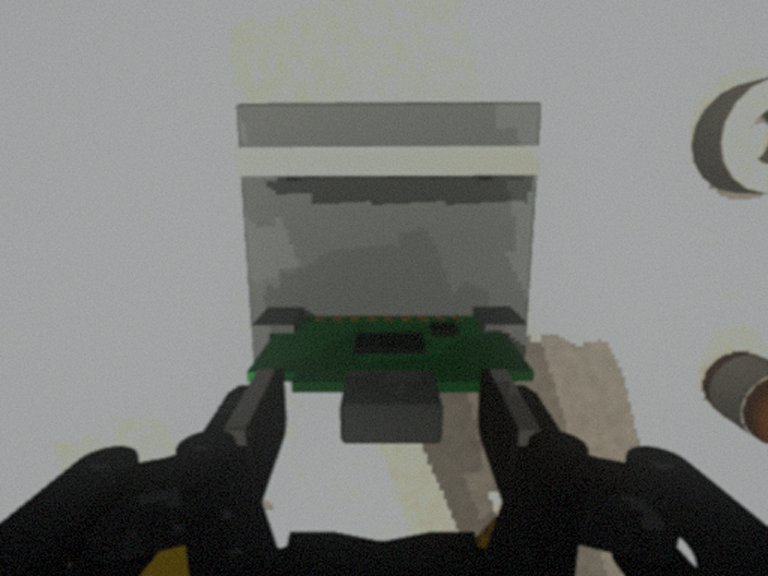

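send_rows:
  motion: [0.35,1.0,0,0,5.5,0,0,0.8,0,5.5,0,0,0.8,0,5.5,0,0,0.4,0,5.5,0,0,0,0,5.5]

```text
time: 5.8
eef_pos: [0.5189, 0.1992, 0.1137]
tcp_rot: [-0.673, 0.739, -0.019, 0.025]
contact_force: [0.1, 0.9, -0.4]
opening: 0.641
```

```bash
python3 - <<'E'
from fit import *
p,d,st=shot("wrist","w5",k=1.5)
print(st["eef_pos"],tang(st),st["opening"])
print("to grip (cm):",tooldelta(st,np.array([.5153,.1977,.106])-st["eef_pos"])*100, "spin",np.radians(tang(st)[0]+95.2))
E
```

```text
[0.5189454  0.19919012 0.11370342] (np.float64(-95.34728046812984), array([ 0.06179124,  0.00488203, -0.99807716])) 0.6409835420543862
to grip (cm): [0.19052079 0.39533697 0.74560755] spin -0.0025705290927442075
```

View pics/w5.png

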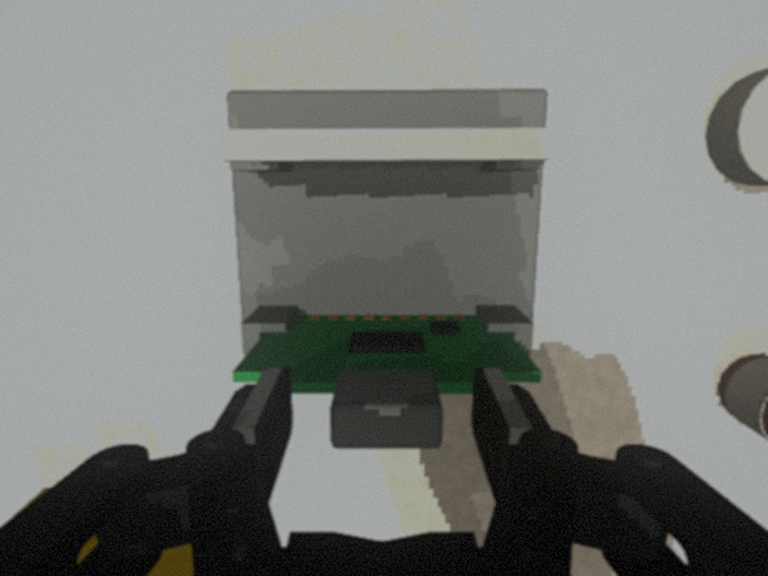

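send_rows:
  motion: [0.15,0.4,0,0,5.5,0,0,0.8,0,5.0,0,0,0,0,4.5]

```text
time: 6.15
eef_pos: [0.5153, 0.198, 0.1051]
tcp_rot: [-0.673, 0.739, -0.019, 0.025]
contact_force: [-0.6, 0.3, -0.5]
opening: 0.521
```

```bash
python3 - <<'E'
from fit import *
st=ctrl.get_state()
print(st["eef_pos"],tang(st),st["opening"],st["qpos"])
print("to grip (cm):",tooldelta(st,np.array([.5153,.1977,.106])-st["eef_pos"])*100, "spin",np.radians(tang(st)[0]+95.2))
E
```

```text
[0.51534385 0.19795935 0.10509562] (np.float64(-95.35555164705107), array([ 0.06205611,  0.00486405, -0.99806081])) 0.5213409562666879 [ 0.18602267  0.12770247  2.01202816 -0.00829359  0.93995233  1.85530249]
to grip (cm): [ 0.02526569 -0.0036219  -0.09066054] spin -0.0027148883979412927
```

send_rows:
  motion: [0,0,0,0,3,0,0,0,0,2.5,0,0,0,0,2.5,0,0,0,0,2.5]
  grip_force: 30

```text
time: 6.55
eef_pos: [0.5155, 0.1979, 0.1051]
tcp_rot: [-0.673, 0.739, -0.019, 0.024]
contact_force: [-0.5, -0.1, 0.3]
opening: 0.368
```

send_rows:
  motion: [0,0,-1,0,2.5,0,0,-1,0,2.5,0,0,0,0,2.5]

```text
time: 6.85
eef_pos: [0.5146, 0.1977, 0.1261]
tcp_rot: [-0.673, 0.739, -0.02, 0.025]
contact_force: [-0.3, 0.2, -0.2]
opening: 0.368
```

```bash
python3 - <<'E'
from fit import *
p,d,st=shot("wrist","w6",k=1.5)
print(st["eef_pos"],tang(st),st["opening"])
E
```

```text
[0.5146312  0.19766944 0.12611841] (np.float64(-95.33732613280613), array([ 0.06343244,  0.00448065, -0.99797608])) 0.36840803636502306
```

View pics/w6.png

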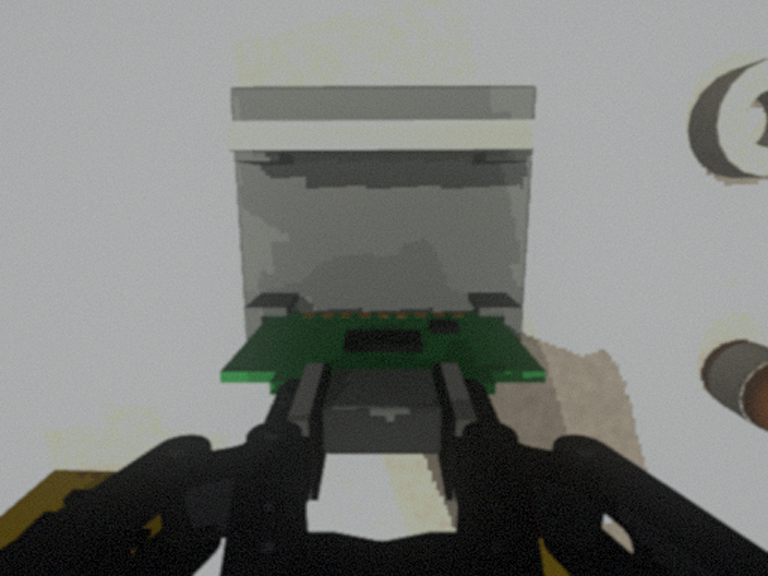

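```bash
cat >> fit.py <<'E'
def card(n,f,st,box=(.40,.60,.1,.3),zmin=.02):
    z=np.load(f+".npz"); p=z["p"].astype(int); W=cloud(n,z["d"],st)
    g=(p[...,1]>p[...,0]+25)&(p[...,1]>p[...,2]+15)&(W[...,0]>box[0])&(W[...,0]<box[1])&(W[...,1]>box[2])&(W[...,1]<box[3])&(W[...,2]>zmin)
    g=cv2.erode(g.astype(np.uint8),np.ones((2,2),np.uint8))>0
    Q=W[g]; c=np.median(Q,0)
    ok=np.ones(len(Q),bool)
    for _ in range(6):
        c=Q[ok].mean(0); u,s,v=np.linalg.svd(Q[ok]-c,full_matrices=False); nrm=v[2]; ok=abs((Q-c)@nrm)<.0015
    if nrm[0]<0: nrm=-nrm
    Q=Q[ok]
    return Q,c,nrm
E
python3 - <<'E'
from fit import *
st=ctrl.get_state()
Q,c,n=card("wrist","w6",st); print(len(Q),c,n,"lean deg",np.degrees(np.arcsin(n[2])),"z range",np.percentile(Q[:,2],[1,99]))
p,d,_=shot("scene","s2",crop=(220,170,130,130),k=4)
Q,c,n=card("scene","s2",st); print(len(Q),c,n,"lean deg",np.degrees(np.arcsin(n[2])),"z range",np.percentile(Q[:,2],[1,99]))
E
```

```text
474 [0.51499312 0.2003615  0.10594485] [ 0.9951524  -0.09206013  0.03459245] lean deg 1.9823967086477066 z range [0.05009342 0.12288052]
184 [0.51640627 0.21471928 0.08324706] [ 0.99613494 -0.08762115  0.00614141] lean deg 0.3518792373220492 z range [0.05083157 0.11846158]
```

View pics/s2.png

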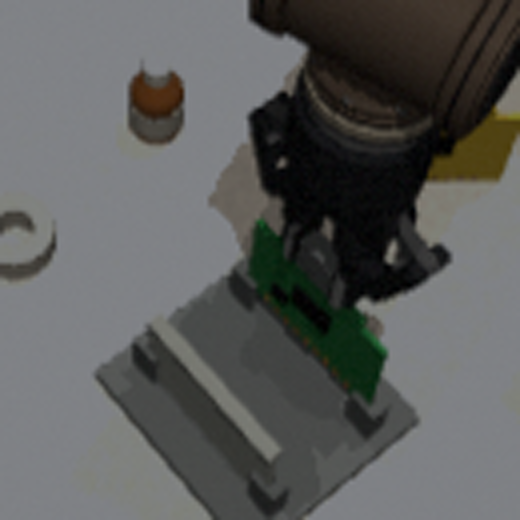

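send_rows:
  motion: [0,0,-0.8,0,2.5,0,0,0,0,2.5,0,0.5,0,0,2.5,0,0.5,0,0,2.5,0,0.5,0,0,2.5,0,0.5,0,0,2.5,0,0,0,0,2.5]

```text
time: 7.65
eef_pos: [0.494, 0.1989, 0.1323]
tcp_rot: [-0.673, 0.739, -0.022, 0.027]
contact_force: [2.3, -0.4, -1.8]
opening: 0.366
```

```bash
cat > chk.py <<'E'
from fit import *
import sys
st=ctrl.get_state(); f=sys.argv[1]
print(st["time"],st["eef_pos"],tang(st),st["opening"],st["contact_force"])
bx=eval(sys.argv[2]) if len(sys.argv)>2 else (.38,.60,.1,.3)
for n in ("wrist","scene"):
    p,d,_=shot(n,f+n,crop=(220,170,130,130) if n=="scene" and len(sys.argv)<3 else None,k=4 if n=="scene" and len(sys.argv)<3 else 1.5)
    try:
        Q,c,nn=card(n,f+n,st,bx); print(n,len(Q),c,nn,"lean",np.degrees(np.arcsin(nn[2])),"z",np.percentile(Q[:,2],[1,99]))
    except Exception as e: print(n,e)
E
python3 chk.py a1
```

```text
7.65 [0.49397366 0.19890427 0.13233507] (np.float64(-95.28492186421268), array([ 0.06905812,  0.00312828, -0.99760773])) 0.36574278620411727 [ 2.26087049 -0.44009343 -1.82225981]
wrist 8458 [0.50678078 0.19788111 0.09460834] [ 0.97852464 -0.08925723  0.1858028 ] lean 10.707940947267229 z [0.04758739 0.12951939]
scene 482 [0.507281   0.20545255 0.08934826] [ 0.97944879 -0.08484416  0.18297962] lean 10.54336256837367 z [0.05028112 0.12579333]
```

View pics/a1scene.png

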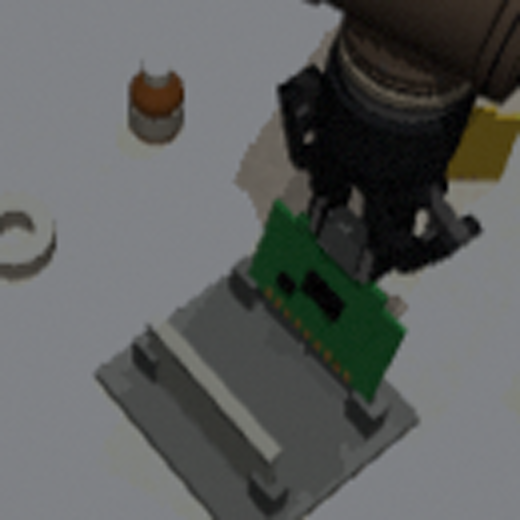

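send_rows:
  motion: [0,0.5,0.02,0,2.5,0,0.5,0.05,0,2.5,0,0.5,0.08,0,2.5,0,0.5,0.11,0,2.5,0,0.5,0.13,0,2.5,0,0,0,0,2.5]

```text
time: 8.35
eef_pos: [0.4687, 0.2014, 0.1268]
tcp_rot: [-0.673, 0.739, -0.023, 0.028]
contact_force: [2.4, -0.3, -1.6]
opening: 0.368
```

```bash
python3 chk.py a2
```

```text
8.35 [0.46868847 0.20142889 0.12684137] (np.float64(-95.27107280058216), array([ 0.0717706 ,  0.00331935, -0.99741564])) 0.3683813030416432 [ 2.40067846 -0.29463211 -1.58882612]
wrist 13724 [0.49517054 0.19934601 0.09314105] [ 0.90953525 -0.08366813  0.40711825] lean 24.023935720741328 z [0.04790859 0.12562346]
scene 633 [0.4965043  0.20442779 0.0881029 ] [ 0.91086443 -0.08537721  0.40377807] lean 23.814577420728824 z [0.04865196 0.1248816 ]
```

View pics/a2scene.png

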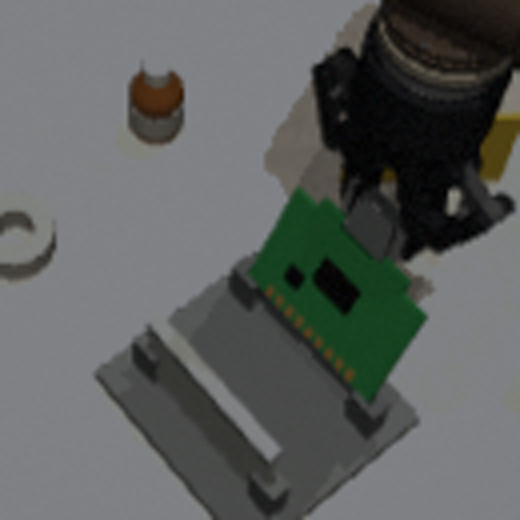

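send_rows:
  motion: [0,0.22,0.05,0,2.5,0,0,0,0,2.5]

```text
time: 8.65
eef_pos: [0.467, 0.2016, 0.1265]
tcp_rot: [-0.673, 0.739, -0.023, 0.028]
contact_force: [2.4, -0.7, -1.5]
opening: 0.364
```

send_rows:
  motion: [0,0,0,0,2.5,0,0,0,0,2.5,0,0.2,-0.8,0,2.5,0,0.6,-1.8,0,2.5,0,0.6,-3,0,2.5,0,0,-4,0,2.5,0,0,-3,0,2.5,0,0,0,0,2.5]
  grip_force: 80

```text
time: 9.45
eef_pos: [0.435, 0.2026, 0.252]
tcp_rot: [-0.672, 0.74, -0.013, 0.017]
contact_force: [1.0, 0.0, -1.0]
opening: 0.357
```

```bash
python3 chk.py a3 '(.38,.6,.1,.3)'
```

```text
9.45 [0.43503427 0.20263295 0.25204497] (np.float64(-95.44844945963007), array([ 0.04258419,  0.00290201, -0.99908867])) 0.35690407253984374 [ 1.03847815  0.03653845 -0.98853898]
wrist 13708 [0.46093004 0.20069577 0.21803062] [ 0.91738614 -0.08609885  0.38857388] lean 22.865791313620388 z [0.17295573 0.25046556]
scene 888 [0.46123853 0.20633284 0.21020392] [ 0.92041751 -0.08208255  0.38222253] lean 22.47141914771707 z [0.17043726 0.24719499]
```

View pics/a3wrist.png

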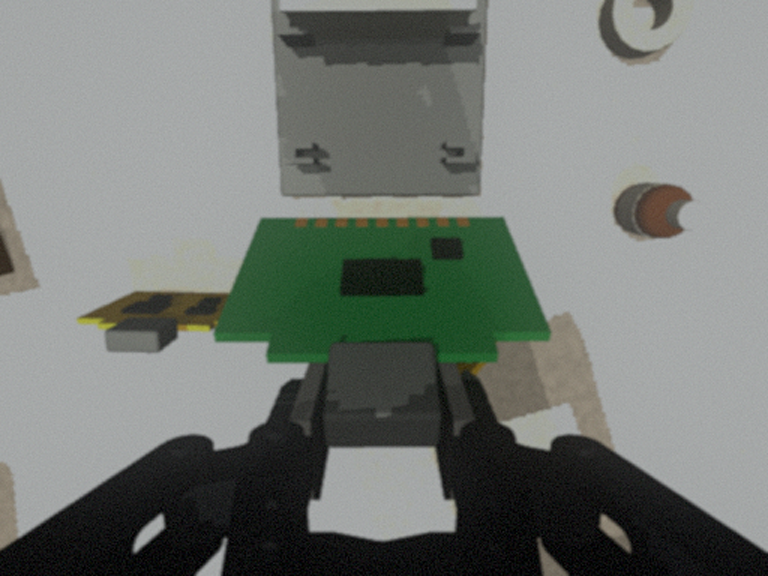

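View pics/a3scene.png

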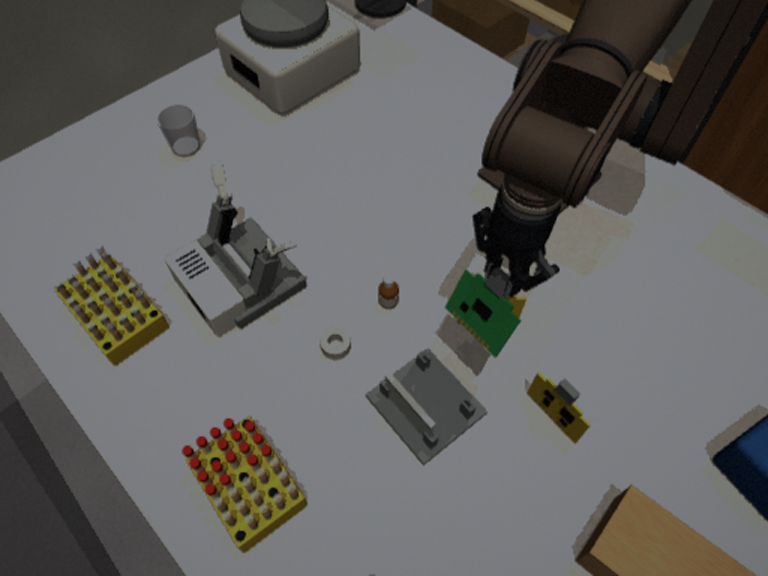

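```bash
cat >> fit.py <<'E'
YAW=np.radians(-5.0)
def Rg(lean=np.radians(25),yaw=YAW):
    return R.from_euler("z",yaw).as_matrix()@R.from_euler("y",-lean).as_matrix()
def board(f,st,box):
    """board lower-edge middle & axes in world from wrist picture"""
    Q,c,n=card("wrist",f,st,box)
    by=np.array([-n[1],n[0],0.]); by/=np.linalg.norm(by)
    # in-plane y from the edges: use minAreaRect
    ez=np.cross(n,by); A=np.c_[(Q-c)@by,(Q-c)@ez]
    r=cv2.minAreaRect((A*1000).astype(np.float32))
    return Q,c,n,by,ez,A,r
E
python3 - <<'E'
from fit import *
st=ctrl.get_state()
Q,c,n,by,ez,A,r=board("a3wrist",st,(.38,.6,.1,.3))
print("y ext",A[:,0].min(),A[:,0].max(),"z ext",A[:,1].min(),A[:,1].max(),r)
low=A[:,1]<A[:,1].min()+.05
ym=(A[low,0].min()+A[low,0].max())/2
top=A[:,1].max(); 
lowmid=c+by*ym+ez*A[:,1].min()   # camera-side face
print("lowmid",lowmid,"len",top-A[:,1].min(),"ez",ez,"by",by)
Rt=R.from_quat(st["tcp_rot"]).as_matrix()
print("tool: lowmid-TCP",Rt.T@(lowmid-st["eef_pos"])*1000,"ez tool",Rt.T@ez,"n tool",Rt.T@n)
E
```

```text
y ext -0.055400213203512634 0.05358050442398095 z ext -0.05377536370336344 0.03687867397837507 ((-0.586517333984375, -8.329627990722656), (108.9905776977539, 89.8906021118164), 0.5661835074424744)
lowmid [0.4794689  0.19744807 0.16337844] len 0.0906540376817385 ez [-0.38098162  0.03534919  0.92390662] by [0.09238766 0.99572311 0.        ]
tool: lowmid-TCP [  0.56070726 -43.29959541  85.46057287] ez tool [-0.0030359   0.34941552 -0.93696296] n tool [-0.00409016 -0.93696377 -0.34940257]
```

send_rows:
  motion: [1,-2.5,0,0,2.5,3,-1.5,0,0,2.5,4,-0.3,0,0,2.5,4,-0.3,0,0,2.5,4,-0.3,0,0,2.5,4,-0.3,0,0,2.5,4,-0.3,0,0,2.5,4,-0.3,0,0,2.5,4,-0.3,0,0,2.5,4,-0.3,0,0,2.5,3,-0.3,0,0,2.5,0,0,0,0,2.5]

```text
time: 10.75
eef_pos: [0.4444, -0.2005, 0.2104]
tcp_rot: [-0.673, 0.739, 0.02, -0.003]
contact_force: [0.1, 0.7, -1.9]
opening: 0.354
```

send_rows:
  motion: [0,0,0,0,2.5]

```text
time: 10.85
eef_pos: [0.443, -0.1998, 0.2077]
tcp_rot: [-0.672, 0.74, 0.023, -0.003]
contact_force: [0.6, 1.0, -1.9]
opening: 0.359
```

```bash
cat > b.py <<'E'
from fit import *
import sys
f=sys.argv[1]; box=eval(sys.argv[2]) if len(sys.argv)>2 else (.40,.65,-.32,-.12)
st=ctrl.get_state(); p,d,_=shot("wrist",f,k=1.5)
print(st["time"],st["eef_pos"],tang(st),st["opening"],st["contact_force"])
Q,c,n,by,ez,A,r=board(f,st,box)
low=A[:,1]<A[:,1].min()+.05; ym=(A[low,0].min()+A[low,0].max())/2
lm=c+by*ym+ez*A[:,1].min()-.002*n
print("ext",A[low,0].min(),A[low,0].max(),A[:,1].max()-A[:,1].min(),"low mid",lm,"lean",np.degrees(np.arcsin(n[2])),"yaw",np.degrees(np.arctan2(n[1],n[0])),"roll",r[2])
tm=c+by*ym+ez*A[:,1].max()-.002*n-.090*ez
print("low mid via top",tm)
Rt=R.from_quat(st["tcp_rot"]).as_matrix(); print("tool lowmid",Rt.T@(tm-st["eef_pos"])*1000)
for nm,bx,zr in (("whitebox",(.5,.8,-.4,-.05),(.062,.078)),("base",(.4,.8,-.4,-.05),(.028,.040))):
    try:
        Q,r=rects("wrist",d,st,bx,zr); print(nm,len(Q),[np.round(a,1) for a in r])
    except Exception as e: print(nm,e)
E
python3 b.py c1
```

```text
10.85 [ 0.44297883 -0.19984536  0.20767456] (np.float64(-95.49300768821463), array([-0.03487631,  0.02934431, -0.99896074])) 0.3587349822823023 [ 0.57725071  1.02187861 -1.85306078]
ext -0.05925325898128707 0.04939998468844323 0.09033332000523285 low mid [ 0.48079783 -0.20285243  0.12081754] lean 18.278477668894844 yaw -5.7493682271088575 roll 1.3291951417922974
low mid via top [ 0.48069381 -0.20284196  0.12113404]
tool lowmid [  1.61328477 -41.04896068  85.04728988]
whitebox attempt to get argmax of an empty sequence
base 14272 [array([ 562.2, -220.5]), array([190.2,  50.4]), np.float64(84.3)]
```

View pics/c1.png

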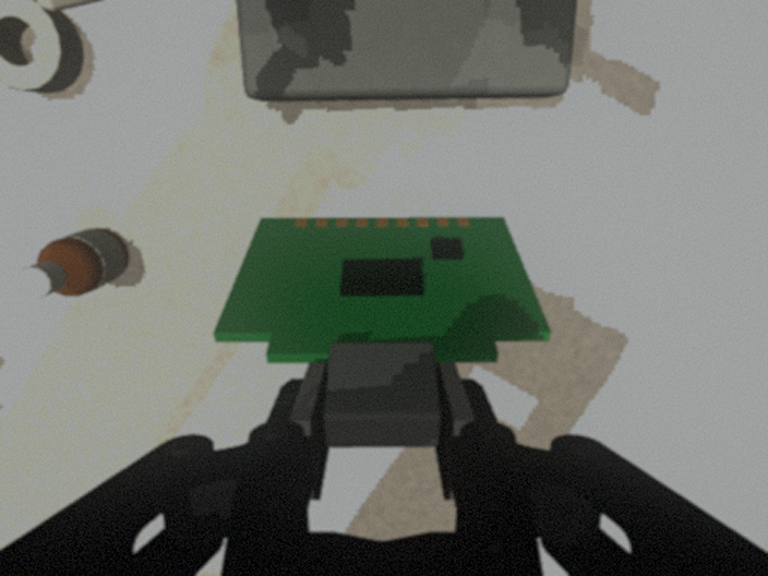

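send_rows:
  motion: [0.2,-1.2,-0.9,0,2.5,0.2,-1.2,-0.9,0,2.5,0.2,-1.2,-0.9,0,2.5,0.2,-1.2,-0.7,0,2.5,0.2,-1.2,-0.6,0,2.5,0.1,-1.2,0,0,2.5,0,0,0,0,2.5]

```text
time: 11.6
eef_pos: [0.5149, -0.2063, 0.2374]
tcp_rot: [-0.677, 0.736, 0.031, -0.004]
contact_force: [-0.0, 0.1, -1.9]
opening: 0.356
```

```bash
python3 b.py c2
```

```text
11.6 [ 0.51494872 -0.20632113  0.23739291] (np.float64(-94.82068831057381), array([-0.04856391,  0.04044051, -0.99800106])) 0.3559717119199082 [-0.02927511  0.1435231  -1.92812203]
ext -0.056457292231680986 0.05322897594264747 0.09200566590691711 low mid [ 0.55215829 -0.20791193  0.14839728] lean 17.47559797840712 yaw -5.228243113621753 roll 2.3952581882476807
low mid via top [ 0.5515585  -0.20785705  0.15031037]
tool lowmid [  1.61294797 -41.07021639  85.06843895]
whitebox 4115 [array([ 638.1, -227. ]), array([173.6,  36.8]), np.float64(85.1)]
base 10784 [array([ 571.1, -221.4]), array([189.9,  67. ]), np.float64(85.1)]
```

View pics/c2.png

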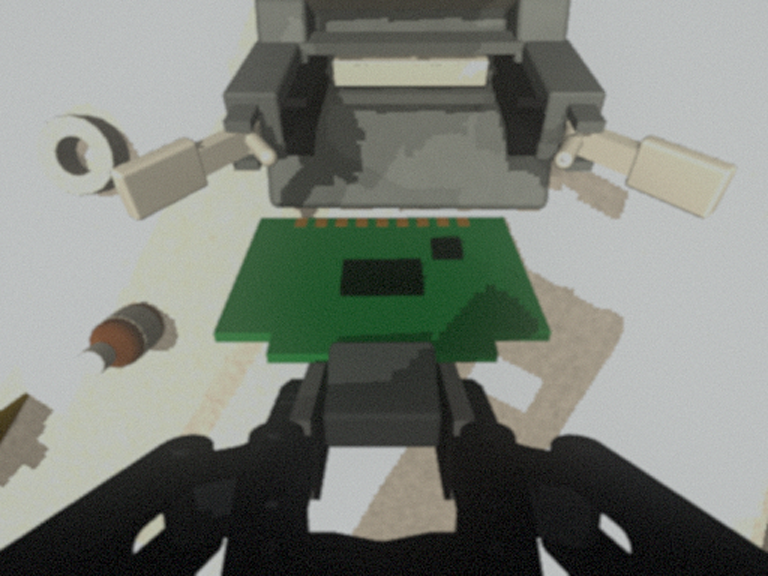

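send_rows:
  motion: [0,0,0,0,2.5,0,0,0,0,2.5,0,0,0,0,2.5]

```text
time: 11.95
eef_pos: [0.5128, -0.2045, 0.2357]
tcp_rot: [-0.677, 0.735, 0.034, -0.005]
contact_force: [0.0, 0.4, -1.6]
opening: 0.354
```

```bash
python3 - <<'E'
from fit import *
st=ctrl.get_state(); print(st["eef_pos"],tang(st),st["qpos"],st["joint_efforts"],st["dq"])
E
```

```text
[ 0.51282366 -0.20453086  0.23567895] (np.float64(-94.770142848995), array([-0.05264976,  0.04270129, -0.99769966])) [-0.56684847  0.04923082  1.83917194  0.00800023  1.32059539  1.0838882 ] [ 8.02257028e-02 -3.16212416e+01 -2.97060800e+01  3.89703282e-02
  1.51083400e-01 -1.22760644e-03] [ 5.31417521e-05 -4.96034453e-03  1.01613659e-02  8.19248085e-04
  1.44447634e-03  1.65530732e-03]
```

```bash
cat >> b.py <<'E'
O=np.array([.5918,-.2233,0])+R.from_euler("z",YAW).as_matrix()@np.array([.03,0,.055]); G=Rg()
print("board low mid in guide frame mm",G.T@(tm-O)*1000, "via low",G.T@(lm-O)*1000,"ez in guide",G.T@ez)
for s in map(float,sys.argv[3:]):
    print("to s",s,tooldelta(st,O+G[:,2]*s/1000-tm)*100)
E
python3 b.py c3 '(.40,.65,-.32,-.12)' 92 80 70
```

```text
11.95 [ 0.51282366 -0.20453086  0.23567895] (np.float64(-94.770142848995), array([-0.05264976,  0.04270129, -0.99769966])) 0.354021346738479 [ 0.00470425  0.35515161 -1.63943222]
ext -0.056637074937680644 0.05247554209944281 0.09359460036419101 low mid [ 0.5498637  -0.20580684  0.14593732] lean 17.219460709178957 yaw -5.208682433330958 roll 2.8865833282470703
low mid via top [ 0.54880397 -0.20571024  0.14937081]
tool lowmid [  1.48455581 -40.73250686  84.16488698]
whitebox 3878 [array([ 635.7, -226.8]), array([173.5,  33.1]), np.float64(84.8)]
base 11007 [array([ 570.8, -221.5]), array([189.7,  66.4]), np.float64(85.1)]
board low mid in guide frame mm [-27.51517201  13.77547799 116.957199  ] via low [-28.00181201  13.77160227 113.39569394] ez in guide [0.13538083 0.00107821 0.99079305]
to s 92.0 [ 1.43277685 -3.59588097  0.844922  ]
to s 80.0 [ 1.47639327 -4.16309743  1.90150285]
to s 70.0 [ 1.51274028 -4.63577782  2.7819869 ]
```

send_rows:
  motion: [0.4,-0.95,0,0,2.5,0.4,-0.95,0.1,0,2.5,0.4,-0.95,0.2,0,2.5,0.35,-0.95,0.2,0,2.5]

```text
time: 12.4
eef_pos: [0.5513, -0.2246, 0.2282]
tcp_rot: [-0.677, 0.736, 0.033, -0.005]
contact_force: [-0.1, -0.2, -1.9]
opening: 0.357
```

```bash
python3 b.py c4 '(.50,.68,-.30,-.14)' 92 80 70 60
```

```text
12.4 [ 0.55128864 -0.22464796  0.22821322] (np.float64(-94.83228461424653), array([-0.05097344,  0.04167266, -0.99783019])) 0.357159956039534 [-0.11677096 -0.24077612 -1.87275554]
ext -0.05528972765886642 0.05430901581508686 0.09356114752795515 low mid [ 0.58871815 -0.22578506  0.13785161] lean 17.319094780358284 yaw -5.260361648905836 roll 2.3166399002075195
low mid via top [ 0.58766249 -0.22568787  0.1412513 ]
tool lowmid [  1.21594143 -41.00164145  84.87579101]
whitebox 14150 [array([ 654.9, -228.1]), array([173.7,  71.3]), np.float64(84.8)]
base 3815 [array([ 586.9, -219.4]), array([122.7,  30.5]), np.float64(85.4)]
board low mid in guide frame mm [ 5.71516755 -2.73939185 92.50275476] via low [ 5.2391892  -2.74420923 88.9735632 ] ez in guide [0.1336587  0.00135276 0.9910265 ]
to s 92.0 [-0.26449588  0.47905005  0.32365827]
to s 80.0 [-0.22246176 -0.08635533  1.38127346]
to s 70.0 [-0.18743333 -0.55752648  2.26261945]
to s 60.0 [-0.1524049  -1.02869763  3.14396544]
```

View pics/c4.png

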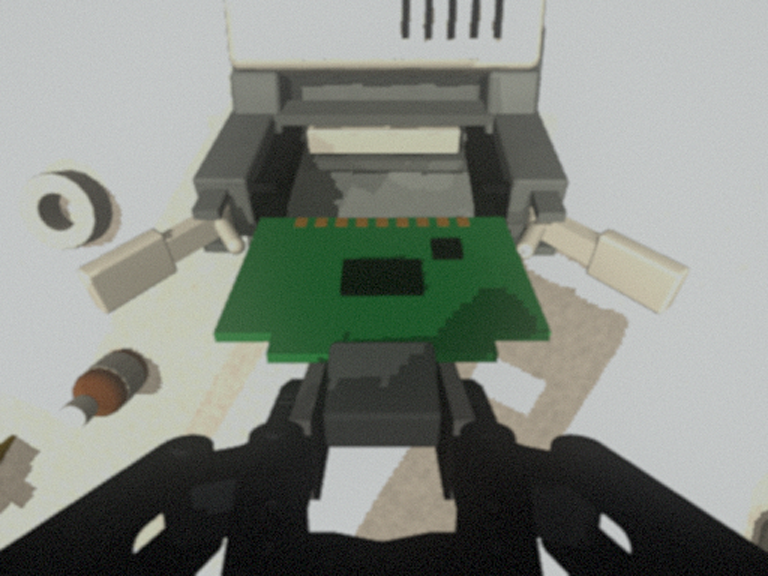

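send_rows:
  motion: [-0.25,0.4,0,0,2.5,0,0,0,0,2.5,0.05,-0.4,0.5,0,2.5,0.05,-0.4,0.5,0,2.5]

```text
time: 12.85
eef_pos: [0.5563, -0.2237, 0.2167]
tcp_rot: [-0.677, 0.736, 0.033, -0.005]
contact_force: [0.3, 0.2, -1.6]
opening: 0.353
```

```bash
python3 b.py c5 '(.50,.68,-.30,-.14)'  80 70 60
```

```text
12.85 [ 0.55627544 -0.22371404  0.21672408] (np.float64(-94.85010945731419), array([-0.05072927,  0.0417788 , -0.9978382 ])) 0.3530657121095469 [ 0.33229657  0.19554116 -1.55308124]
ext -0.05518052622699108 0.0545365693550439 0.09348609855951948 low mid [ 0.5935492  -0.22493377  0.12690774] lean 17.35054686930687 yaw -5.291711132391052 roll 1.9869065284729004
low mid via top [ 0.59251402 -0.22483789  0.13023521]
tool lowmid [  1.29147399 -40.82883494  84.41658523]
whitebox 15981 [array([ 656.2, -228.7]), array([174.1,  74.5]), np.float64(84.7)]
base 3043 [array([ 590.1, -220.1]), array([121.2,  23.2]), np.float64(85.5)]
board low mid in guide frame mm [ 5.37267431 -1.46980594 80.50755104] via low [ 4.90862097 -1.47509892 77.05248091] ez in guide [0.13311538 0.00151831 0.99109938]
to s 80.0 [-0.13788319  0.44935651  0.30315445]
to s 70.0 [-0.10288716 -0.02161845  1.18460658]
to s 60.0 [-0.06789113 -0.49259342  2.06605871]
```

View pics/c5.png

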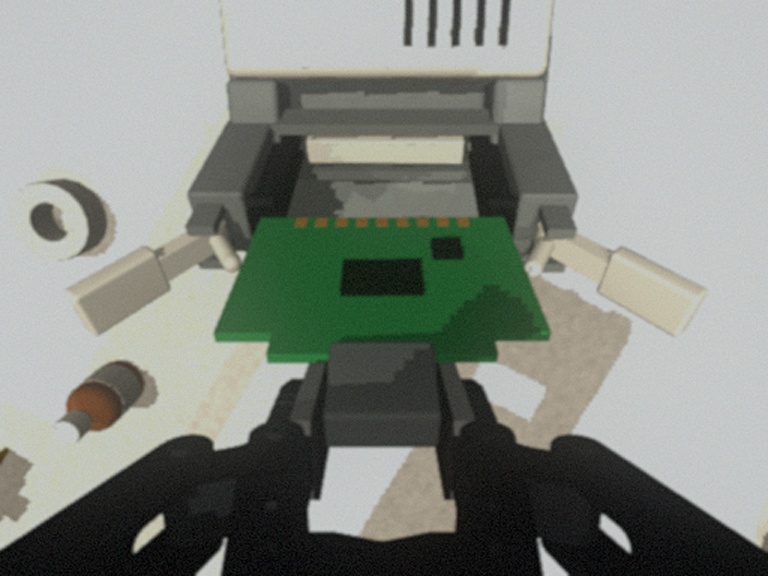

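send_rows:
  motion: [-0.15,0.35,0,0,2.5,-0.1,0.3,0.1,0,2.5,0,0,0.4,0,2.5,0,-0.1,0.4,0,2.5,0,-0.1,0.3,0,2.5]

```text
time: 13.4
eef_pos: [0.5515, -0.22, 0.2042]
tcp_rot: [-0.677, 0.736, 0.032, -0.004]
contact_force: [1.3, 0.5, 2.4]
opening: 0.356
```

```bash
python3 b.py c6 '(.50,.68,-.30,-.14)'  70 60
```

```text
13.4 [ 0.55150159 -0.21996145  0.20415684] (np.float64(-94.8218453711925), array([-0.0491488 ,  0.04115505, -0.99794321])) 0.35558916497429494 [1.30440724 0.53113528 2.36197774]
ext -0.05481556145634042 0.0552659234490092 0.09284741328635535 low mid [ 0.58950115 -0.22115276  0.11476539] lean 17.785648023829893 yaw -5.213764223724844 roll 1.7973896265029907
low mid via top [ 0.58863498 -0.22107372  0.11747671]
tool lowmid [  1.18935772 -41.59024117  84.63100474]
whitebox 15111 [array([ 652.5, -228. ]), array([173.3,  67.3]), np.float64(84.9)]
base 3627 [array([ 589.3, -220.5]), array([125.1,  24.9]), np.float64(85.3)]
board low mid in guide frame mm [-3.81885236  1.94195757 70.71618316] via low [-4.17644097  1.93871259 67.89131462] ez in guide [0.12558367 0.00113962 0.99208238]
to s 70.0 [ 0.19166882 -0.36981633 -0.12319275]
to s 60.0 [ 0.22645092 -0.83933781  0.75904293]
```

View pics/c6.png

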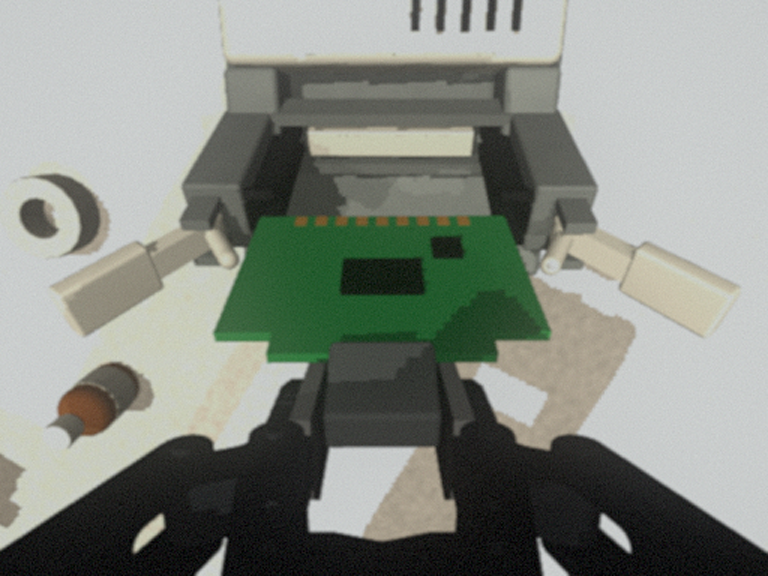

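send_rows:
  motion: [0.05,0.25,0.25,0,2.5,0.05,0.25,0.25,0,2.5,0.05,0.15,0.3,0,2.5,0.05,0.1,0.3,0,2.5,0,0.05,0.3,0,2.5]
  grip_force: 40

```text
time: 13.95
eef_pos: [0.5511, -0.2214, 0.2002]
tcp_rot: [-0.678, 0.735, 0.021, 0.004]
contact_force: [1.0, 0.4, 5.6]
opening: 0.357
```

```bash
python3 b.py c7 '(.50,.68,-.30,-.14)'  60 50
```

```text
13.95 [ 0.55105237 -0.22143334  0.20017392] (np.float64(-94.64958074186325), array([-0.02233861,  0.03538385, -0.9991241 ])) 0.3568265000953853 [1.04250789 0.35950234 5.55474443]
ext -0.0545771287950741 0.05565224943096516 0.09270234762478397 low mid [ 0.59205868 -0.2230993   0.11189757] lean 19.673163556062676 yaw -4.985172510541203 roll 1.652786135673523
low mid via top [ 0.59115237 -0.22302024  0.11444218]
tool lowmid [  1.2012528  -42.23892493  84.70471978]
whitebox 16098 [array([ 654.3, -228. ]), array([173.9,  70.6]), np.float64(84.8)]
base 2887 [array([ 592.1, -220.5]), array([122.8,  20.9]), np.float64(85.4)]
board low mid in guide frame mm [-2.67470183  0.22224671 66.83441823] via low [-2.92557959  0.22248214 64.14374118] ez in guide [ 9.28369693e-02 -8.71222514e-05  9.95681319e-01]
to s 60.0 [ 0.04240585 -0.54362992  0.49172677]
to s 50.0 [ 0.07532067 -0.98887041  1.38653262]
```

View pics/c7.png

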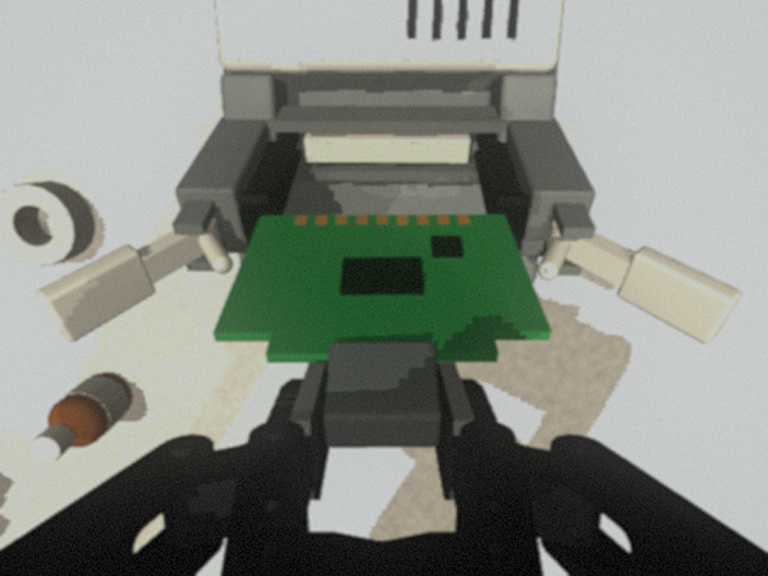

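send_rows:
  motion: [0,0.1,0.3,0,2.5,0,0.1,0.3,0,2.5,0,0.1,0.3,0,2.5,0,0.05,0.3,0,2.5,0,0.05,0.3,0,2.5]

```text
time: 14.5
eef_pos: [0.5533, -0.2228, 0.1936]
tcp_rot: [-0.678, 0.735, 0.01, 0.009]
contact_force: [3.3, 0.4, 2.2]
opening: 0.36
```

```bash
python3 b.py c8 '(.50,.68,-.30,-.14)'  60 50
```

```text
14.5 [ 0.55334075 -0.22276072  0.19364566] (np.float64(-94.55724052825089), array([-6.04653100e-04,  2.65539853e-02, -9.99647198e-01])) 0.35953613862181577 [3.25207997 0.36563739 2.1797808 ]
ext -0.055029149592936914 0.05522595874790712 0.09193532253876523 low mid [ 0.5965275  -0.22507339  0.10690653] lean 21.198656289687392 yaw -4.768672897208355 roll 1.190877914428711
low mid via top [ 0.59583011 -0.22501521  0.1087109 ]
tool lowmid [  1.11591227 -42.76439086  84.81923711]
whitebox 17939 [array([ 656.9, -228.1]), array([173.6,  74.4]), np.float64(85.3)]
base 2488 [array([ 651. , -227.8]), array([117.6,  13.9]), np.float64(85.4)]
board low mid in guide frame mm [-0.71592671 -1.35743415 59.59725986] via low [-0.84423854 -1.3546087  57.66619761] ez in guide [ 0.06629997 -0.00145994  0.99779867]
to s 60.0 [-0.13708609 -0.04874049 -0.06328942]
to s 50.0 [-0.10987489 -0.47380193  0.84146598]
```

View pics/c8.png

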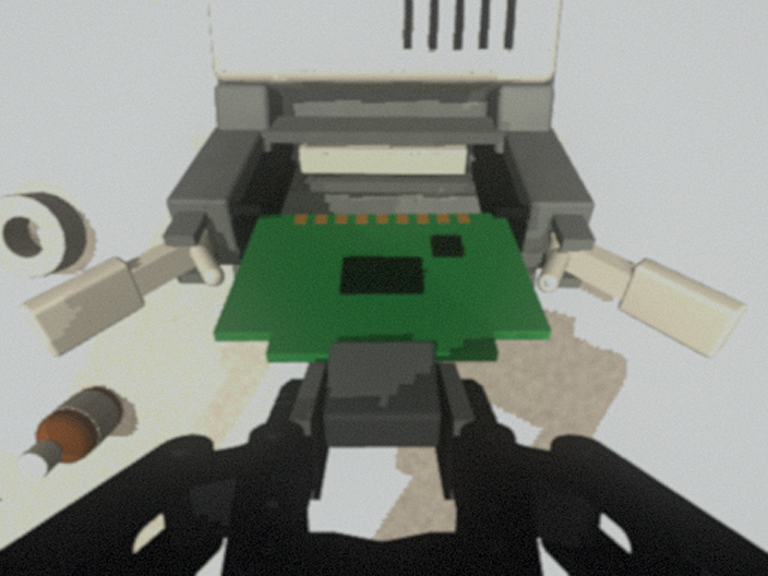

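send_rows:
  motion: [-0.05,0.1,0.3,0,2.5,-0.05,0.05,0.35,0,2.5,0,0,0.35,0,2.5,0,0,0.35,0,2.5,0,0,0.35,0,2.5]

```text
time: 15.05
eef_pos: [0.5573, -0.2229, 0.1796]
tcp_rot: [-0.678, 0.735, 0.002, 0.013]
contact_force: [4.2, 0.6, 6.2]
opening: 0.358
```

```bash
python3 b.py c9 '(.50,.68,-.30,-.14)'  40 30
```

```text
15.05 [ 0.5573269  -0.22289598  0.17964739] (np.float64(-94.66068392751242), array([ 0.01698693,  0.0213832 , -0.99962703])) 0.3579162290495888 [4.19887795 0.59980021 6.1566764 ]
ext -0.055558844897078685 0.05471146277512213 0.09194353933955635 low mid [ 0.60253917 -0.22582187  0.09420162] lean 22.589033876426083 yaw -4.857966808434527 roll 1.3409278392791748
low mid via top [ 0.60179531 -0.22575865  0.09599606]
tool lowmid [  1.13863593 -43.27795422  84.31430416]
whitebox 20556 [array([ 658. , -228.5]), array([173.5,  77.6]), np.float64(84.9)]
base 2637 [array([ 650.8, -228.1]), array([117.6,  13.8]), np.float64(85.0)]
board low mid in guide frame mm [-0.64499025 -1.57814091 45.53491006] via low [-0.72675097 -1.57629025 43.59309212] ez in guide [ 4.20679497e-02 -9.52208659e-04  9.99114298e-01]
to s 40.0 [-0.14527354 -0.28600772  0.4821959 ]
to s 30.0 [-0.12220238 -0.69480442  1.39452971]
```

View pics/c9.png

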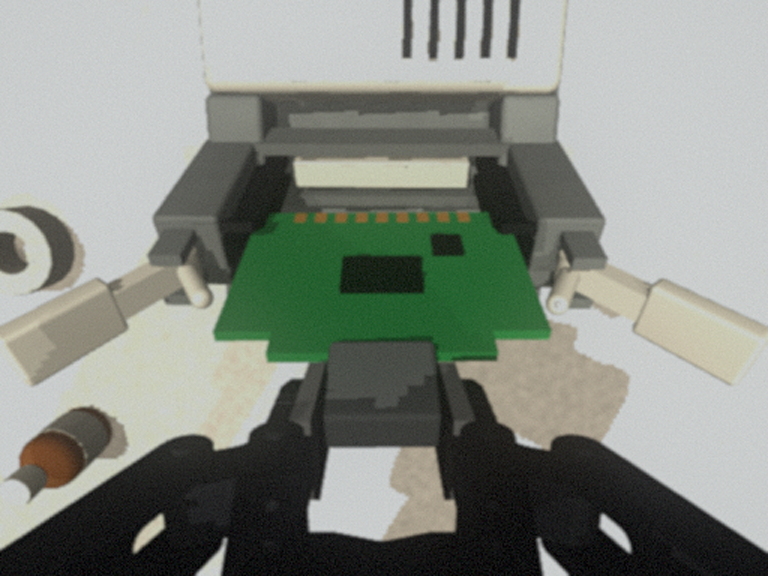

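send_rows:
  motion: [-0.03,-0.05,0.38,0,2.5,-0.03,-0.1,0.38,0,2.5,-0.03,-0.12,0.38,0,2.5,0,-0.15,0.38,0,2.5,0,-0.15,0.38,0,2.5,0,-0.15,0.38,0,2.5]

```text
time: 15.7
eef_pos: [0.5676, -0.223, 0.1565]
tcp_rot: [-0.677, 0.736, -0.001, 0.015]
contact_force: [4.2, 0.6, 4.9]
opening: 0.355
```

```bash
python3 b.py c10 '(.50,.68,-.30,-.14)'  20 7
```

```text
15.7 [ 0.56764619 -0.22304595  0.15650111] (np.float64(-94.70862023507262), array([ 0.0237872 ,  0.01868376, -0.99954244])) 0.3554013244345109 [4.24667846 0.60246902 4.87824114]
ext -0.055719244755909336 0.053672852179571504 0.09242724803164692 low mid [ 0.61353354 -0.22657921  0.07056654] lean 22.89694973212667 yaw -4.8563756246496 roll 0.9780371785163879
low mid via top [ 0.61259255 -0.22649926  0.07280253]
tool lowmid [  1.47451065 -43.21147619  84.66490282]
whitebox 26557 [array([ 660.2, -229.2]), array([173.9,  83. ]), np.float64(84.9)]
base 3085 [array([ 650.5, -227.9]), array([117.5,  13.9]), np.float64(85.2)]
board low mid in guide frame mm [-0.64010923 -1.37489303 19.94141179] via low [-0.72918442 -1.37252574 17.5157999 ] ez in guide [ 3.66980180e-02 -9.75300146e-04  9.99325925e-01]
to s 20.0 [-0.13784199 -0.05687703 -0.02827757]
to s 7.0 [-0.11080309 -0.58002094  1.16150785]
```

View pics/c10.png

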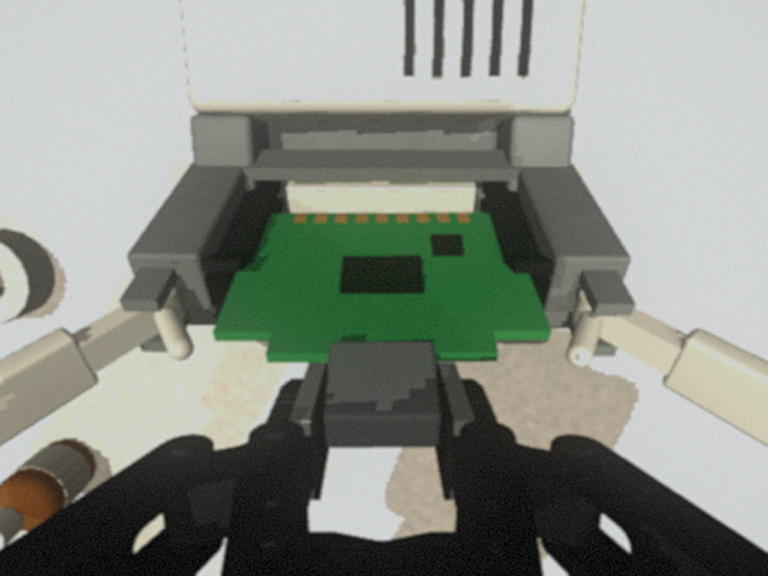

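send_rows:
  motion: [-0.03,-0.1,0.38,0,2.5,0,-0.12,0.38,0,2.5,0,-0.12,0.35,0,2.5,0,-0.05,0.2,0,2.5]

```text
time: 16.15
eef_pos: [0.5735, -0.2232, 0.1436]
tcp_rot: [-0.677, 0.736, -0.002, 0.016]
contact_force: [2.2, 1.8, 9.2]
opening: 0.356
```

```bash
python3 b.py c11 '(.50,.68,-.30,-.14)'  7
```

```text
16.15 [ 0.57346455 -0.22322968  0.14358035] (np.float64(-94.7180274433464), array([ 0.02631618,  0.01760567, -0.99949862])) 0.3561896519382748 [2.22366384 1.77401457 9.18447939]
ext -0.048621675859302 0.04842825642198305 0.09080553119050028 low mid [ 0.61905592 -0.22544806  0.05917334] lean 23.028384739275822 yaw -4.859733509573279 roll 0.4891609251499176
low mid via top [ 0.61874194 -0.22542137  0.05991468]
tool lowmid [  0.11000153 -43.216835    84.77666668]
whitebox 32529 [array([ 658.3, -228.7]), array([173.3,  91.4]), np.float64(84.9)]
base 3494 [array([ 650.3, -227.9]), array([118.8,  14.5]), np.float64(85.1)]
board low mid in guide frame mm [-0.61986041  0.23485202  5.71179672] via low [-0.64757507  0.23562345  4.90674281] ez in guide [ 3.44054495e-02 -9.57668924e-04  9.99407498e-01]
to s 7.0 [ 0.02067046 -0.00517338 -0.14329853]
```

View pics/c11.png

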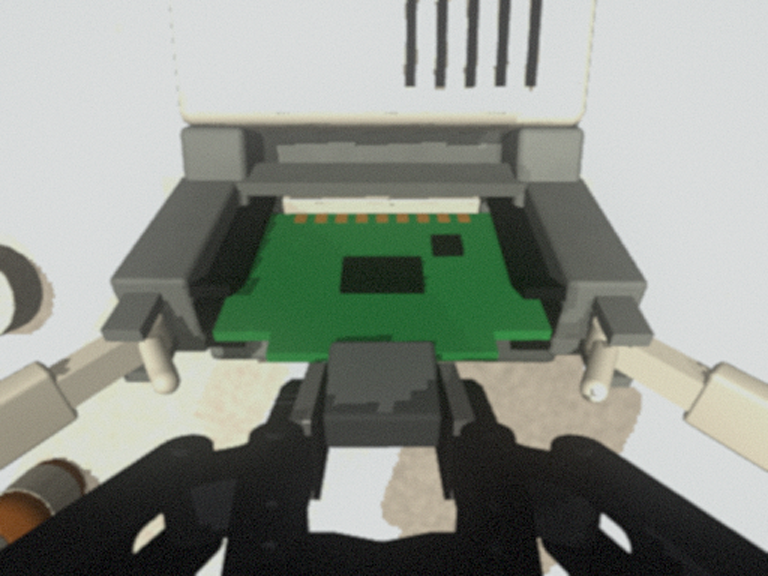

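send_rows:
  motion: [0,0,0,0,4.6,0,0,0,0,4.6,0,0,0,0,4.6,0,0,-1,0,4.6,0,0,-2,0,4.6,0,0,-3,0,4.6,0,0,-4,0,4,0,0,0,0,2]

```text
time: 17.0
eef_pos: [0.5602, -0.2217, 0.2347]
tcp_rot: [-0.677, 0.736, 0.018, 0.006]
contact_force: [0.5, -0.8, 1.1]
opening: 0.313
```

```bash
python3 b.py c12 '(.50,.68,-.30,-.14)'; python3 - <<'E'
from fit import *
st=ctrl.get_state()
p,d,_=shot("scene","sc1",crop=(90,90,140,140),k=4)
d=np.load("c12.npz")["d"]; W=cloud("wrist",d,st)
for t in ("lever_left","lever_right","board_grip"):
  for r in spotter.trace(t,"scene")[:2]:
    Ws=cloud("scene",np.load("sc1.npz")["d"]); Q=Ws[r["mask"]]; print(t,round(r["conf"],2),r["bbox"],np.round(np.nanmedian(Q,0),3))
E
```

```text
17.0 [ 0.56023669 -0.22168475  0.23465504] (np.float64(-94.74301370174592), array([-0.01632639,  0.03432969, -0.9992772 ])) 0.3130464643545405 [ 0.52963447 -0.81781828  1.08217908]
ext -0.048996455290893165 0.04828369509674671 0.08898289800390263 low mid [ 0.61941068 -0.2259965   0.06358668] lean 27.505192307948107 yaw -4.880495647077532 roll 0.05157025530934334
low mid via top [ 0.61987871 -0.22603646  0.06268454]
tool lowmid [  5.05787678 -63.07148356 170.72307122]
whitebox 18697 [array([ 660.8, -229. ]), array([173.6,  93.7]), np.float64(84.9)]
base 1948 [array([ 650.5, -227.9]), array([116.3,  13.8]), np.float64(85.1)]
board low mid in guide frame mm [ 1.62566186 -0.27882513  7.72089498] via low [ 1.58120533 -0.27980486  8.73702446] ez in guide [-4.37090134e-02 -9.63256555e-04  9.99043840e-01]
lever_left 0.51 [178.6, 159.8, 19.4, 11.0] [ 0.589 -0.12   0.164]
lever_right 0.44 [142.6, 110.7, 9.4, 23.7] [ 0.569 -0.319  0.16 ]
board_grip 0.95 [150.5, 135.9, 28.2, 45.7] [ 0.595 -0.219  0.114]
board_grip 0.83 [352.6, 248.9, 40.1, 47.5] [0.422 0.355 0.056]
```

View pics/c12.png

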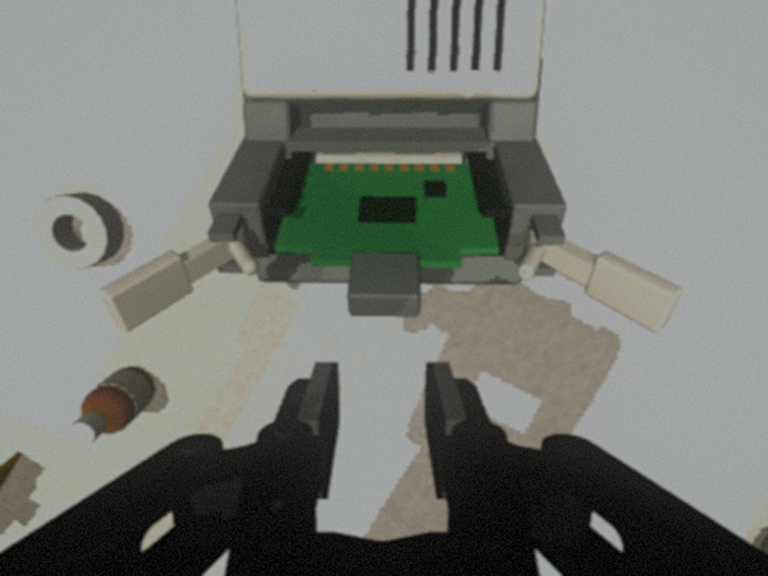

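View pics/sc1.png

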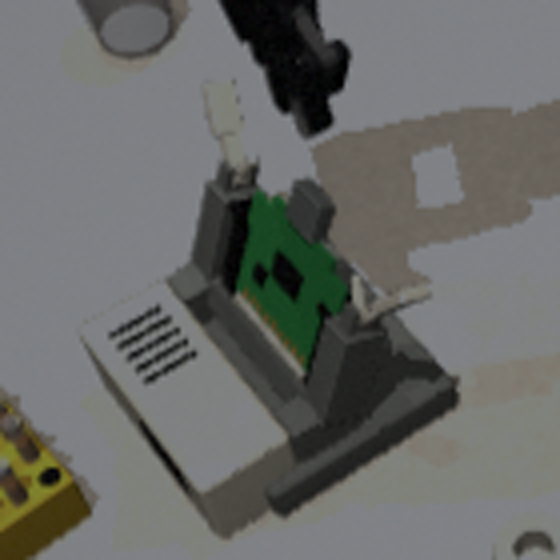

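The board sits free on the socket: lower edge at guide z ≈ 7.7 mm, with the card level between the guides. Next is the left lever, pushed from outside with the fingers shut.

send_rows:
  motion: [-3.9,-0.2,-0.5,0,0,-3.9,-0.3,0,0,0,-3.9,-0.3,0,0,0,-3.5,-0.3,0,0,0,0,0,0,0,0]

```text
time: 17.75
eef_pos: [0.5774, -0.0646, 0.2278]
tcp_rot: [-0.675, 0.737, 0.032, 0.0]
contact_force: [-0.4, -1.1, 0.4]
opening: 0.0
```

```bash
cat > l.py <<'E'
from fit import *
import sys
st=ctrl.get_state(); Rz=R.from_euler("z",YAW).as_matrix(); B=np.array([.5918,-.2233,0])
print(st["time"],"TCP local mm",Rz.T@(st["eef_pos"]-B)*1000,tang(st),"F local",Rz.T@st["contact_force"],st["opening"])
for a in sys.argv[1:]:
    w=B+Rz@(np.array(eval(a))/1000.); print("to",a,np.round(tooldelta(st,w-st["eef_pos"])*100,2))
E
python3 l.py '(-22,150,162)'
```

```text
17.75 TCP local mm [-28.20523084 156.85807468 227.80149206] (np.float64(-95.07441736265655), array([-0.04313695,  0.04778635, -0.99792568])) F local [-0.30243848 -1.14110967  0.42662202] 0.00043177426713107985
to (-22,150,162) [ 0.97 -0.93  6.51]
```

send_rows:
  motion: [0.2,-0.4,2.2,0,0,0.2,-0.4,2.2,0,0,0.1,-0.1,2.0,0,0,0,0,0,0,0]

```text
time: 18.15
eef_pos: [0.5808, -0.0673, 0.1572]
tcp_rot: [-0.676, 0.736, 0.035, -0.003]
contact_force: [0.3, 0.1, -0.5]
opening: 0.003
```

```bash
python3 l.py '(-22,130,162)' '(-22,110,162)'; python3 - <<'E'
from fit import *
p,d,st=shot("wrist","l1",k=1.5)
E
```

```text
18.15 TCP local mm [-24.57902782 154.48761671 157.16382407] (np.float64(-94.91684084137054), array([-0.05088432,  0.04771118, -0.99756425])) F local [ 0.29753247  0.08047726 -0.52274035] 0.0033823998010076594
to (-22,130,162) [ 2.43 -0.22 -0.6 ]
to (-22,110,162) [ 4.42 -0.21 -0.69]
```

View pics/l1.png

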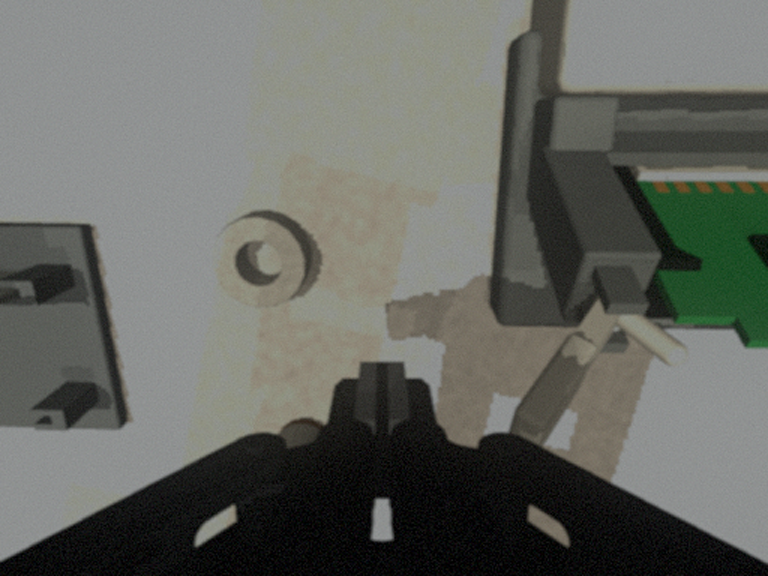

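send_rows:
  motion: [1.2,-0.1,-0.4,0,0,1.2,-0.1,-0.2,0,0,0.8,0,-0.05,0,0,0.8,0,-0.05,0,0,0.8,0,-0.05,0,0]

```text
time: 18.7
eef_pos: [0.5803, -0.1165, 0.172]
tcp_rot: [-0.675, 0.737, 0.038, 0.002]
contact_force: [-2.8, 3.8, 1.0]
opening: -0.002
```

```bash
python3 l.py '(-22,81,162)'; python3 - <<'E'
from fit import *
p,d,st=shot("wrist","l2",k=1.5)
E
```

```text
18.7 TCP local mm [-20.80788993 105.36301972 171.98745695] (np.float64(-95.07233681347554), array([-0.04779444,  0.05834896, -0.99715149])) F local [-3.08404019  3.58058057  1.0469318 ] -0.0015831008303040359
to (-22,81,162) [2.49 0.07 0.87]
```

View pics/l2.png

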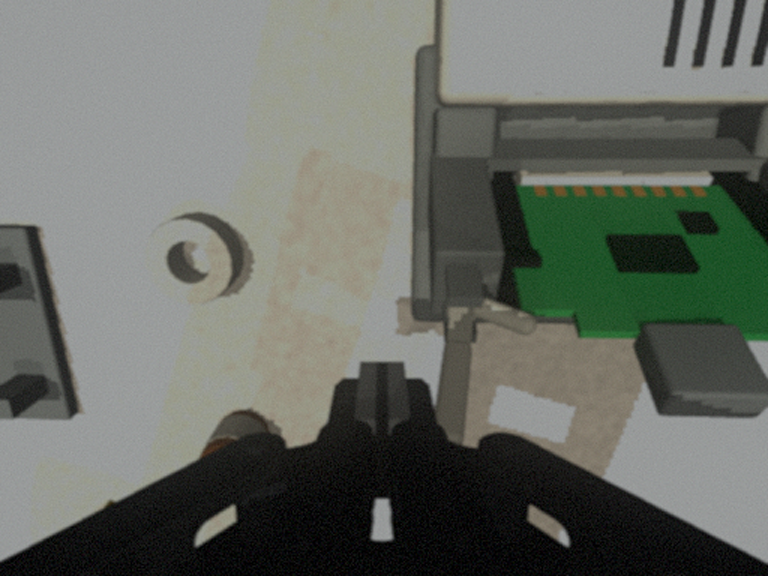

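send_rows:
  motion: [0.5,0,0.35,0,0,0.6,0,0.3,0,0,0.7,0,0.2,0,0,0.7,0,0.1,0,0]

```text
time: 19.15
eef_pos: [0.5805, -0.1437, 0.1647]
tcp_rot: [-0.675, 0.737, 0.034, 0.006]
contact_force: [0.9, 11.8, 3.6]
opening: 0.0
```

```bash
python3 l.py '(-22,81,162)'; python3 - <<'E'
from fit import *
p,d,st=shot("wrist","l3",k=1.5)
E
```

```text
19.15 TCP local mm [-18.2342354   78.28351394 164.728935  ] (np.float64(-95.1457687489878), array([-0.03785801,  0.05845487, -0.99757195])) F local [-0.12445217 11.86497855  3.61937521] 0.00032188899782625125
to (-22,81,162) [-0.26  0.36  0.3 ]
```

View pics/l3.png

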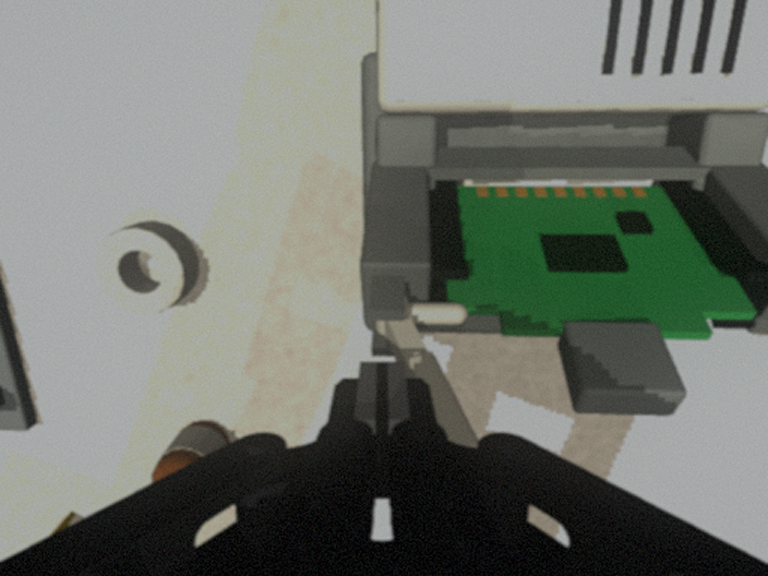

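send_rows:
  motion: [0.4,0,0.15,0,0,0.4,0,0.1,0,0,0.4,0,0.1,0,0]

```text
time: 19.5
eef_pos: [0.5807, -0.1439, 0.165]
tcp_rot: [-0.673, 0.738, 0.046, 0.017]
contact_force: [-0.8, 14.8, 8.9]
opening: -0.001
```

```bash
python3 l.py ; python3 - <<'E'
from fit import *
p,d,st=shot("wrist","l4",k=1.5)
E
```

```text
19.5 TCP local mm [-18.0290261   78.15855639 164.95539739] (np.float64(-95.35815420398917), array([-0.03709725,  0.09109535, -0.99515096])) F local [-2.125184   14.67436281  8.88273773] -0.0011872973986778695
```

View pics/l4.png

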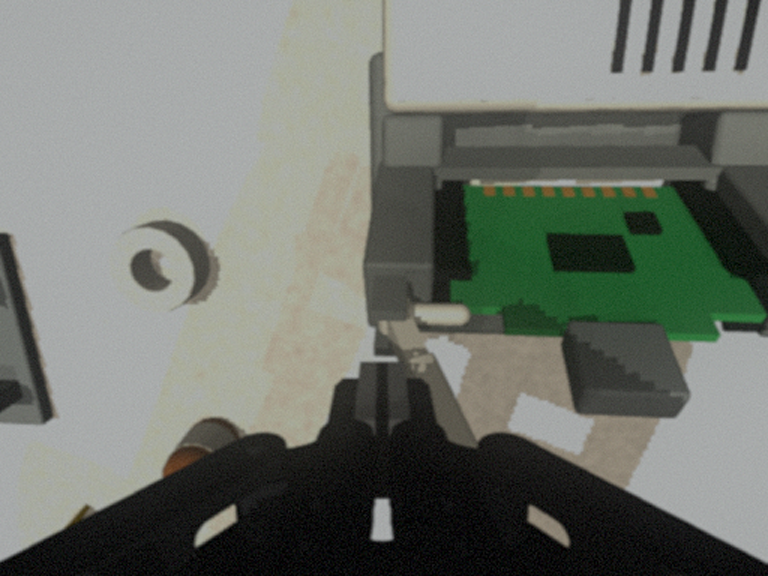

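send_rows:
  motion: [-1.5,0,0,0,0,-2,0,-1,0,0,0,0,-4,0,0,0,0,-4,0,0,0,0,0,0,0]

```text
time: 20.05
eef_pos: [0.586, -0.1191, 0.2548]
tcp_rot: [-0.674, 0.737, 0.045, 0.012]
contact_force: [0.7, -0.5, 0.7]
opening: -0.001
```

```bash
cat > lev.py <<'E'
from fit import *
import sys
st=ctrl.get_state(); B=np.array([.5918,-.2233,0])
O=B+R.from_euler("z",YAW).as_matrix()@np.array([.03,0,.055]); G=Rg()
for n in ("wrist","top","scene"):
    f=sys.argv[1]+n; p,d,_=shot(n,f,k=1.5); P=(cloud(n,d,st)-O)@G*1000
    x,y,z=P[...,0],P[...,1],P[...,2]
    for nm,sg in (("left",1),("right",-1)):
        yy=sg*y
        # white handle points: radius 32-66 from pivot
        dy=yy-76; dz=z-83.5; r=np.hypot(dy,dz); br=p.min(-1)
        m=(abs(x)<14)&(r>33)&(r<68)&(dz>8)&(yy>30)&(yy<135)&(br>60)&(p.max(-1).astype(int)-br<50)
        if m.sum()<15: print(n,nm,"few",m.sum()); continue
        a=np.arctan2(dy[m],dz[m]); 
        print(n,nm,m.sum(),"q~",np.round(np.median(a)+.35,3),"rmax",np.percentile(r[m],98).round(1))
    g=(p[...,1].astype(int)>p[...,0]+25)&(p[...,1].astype(int)>p[...,2]+15)&(abs(x)<8)&(abs(y)<58)&(z>0)&(z<110)
    zz=z[g]; yg=y[g]
    if g.sum()>50:
        for lo,hi,t in ((20,33,"L top(90)"),(-33,-20,"R top"),(40,47,"L shoulder"),(-47,-40,"R shoulder")):
            k=(yg>lo)&(yg<hi); print("  ",n,t,k.sum(),np.percentile(zz[k],97).round(1) if k.sum() else None)
E
python3 lev.py m1; python3 l.py
```

```text
wrist left 999 q~ 0.058 rmax 64.7
wrist right few 0
   wrist L top(90) 995 89.6
   wrist R top 888 89.8
   wrist L shoulder 447 79.2
   wrist R shoulder 508 80.0
top left few 0
top right 168 q~ 0.995 rmax 65.6
   top L top(90) 0 None
   top R top 53 92.1
   top L shoulder 0 None
   top R shoulder 19 56.5
scene left 104 q~ 0.114 rmax 63.2
scene right 95 q~ 1.0 rmax 61.9
   scene L top(90) 89 90.1
   scene R top 67 89.6
   scene L shoulder 29 78.6
   scene R shoulder 41 78.5
20.2 TCP local mm [-18.29508568 104.63564052 247.58503794] (np.float64(-95.34799710460646), array([-0.05530993,  0.0883596 , -0.99455186])) F local [-0.03611028 -0.527465   -0.06612147] 0.001652531730800141
```

View pics/m1wrist.png

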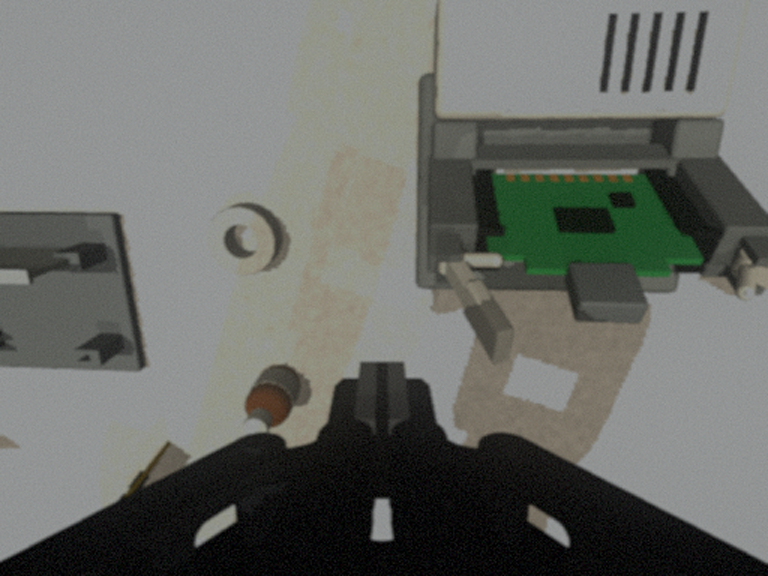

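View pics/m1scene.png

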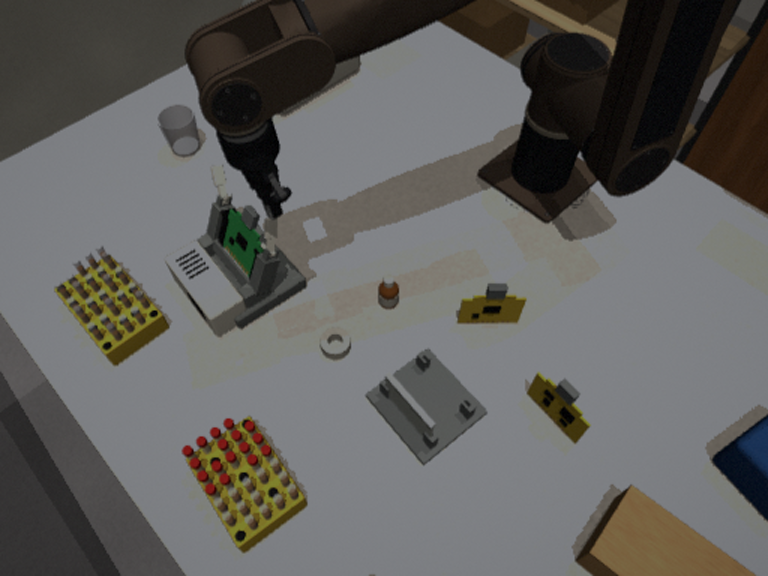

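```bash
python3 l.py '(-24,-158,250)'
```

```text
20.2 TCP local mm [-18.29508568 104.63564052 247.58503794] (np.float64(-95.34799710460646), array([-0.05530993,  0.0883596 , -0.99455186])) F local [-0.03611028 -0.527465   -0.06612147] 0.001652531730800141
to (-24,-158,250) [26.16  0.56 -2.39]
```

send_rows:
  motion: [3.8,0.1,-0.7,0,0,3.8,0.1,-0.7,0,0,3.8,0.1,-0.5,0,0,3.8,0.1,-0.5,0,0,3.8,0.1,-0.4,0,0,3.8,0,-0.4,0,0,3.8,0,-0.4,0,0,0,0,0,0,0]

```text
time: 21.0
eef_pos: [0.5463, -0.3913, 0.2376]
tcp_rot: [-0.674, 0.736, 0.066, 0.003]
contact_force: [0.3, 0.9, -1.1]
opening: -0.001
```

```bash
python3 l.py '(-22,-154,162)'
```

```text
21.0 TCP local mm [ -30.65526512 -171.31462552  237.58793604] (np.float64(-95.29265263396404), array([-0.08415726,  0.10032223, -0.99138943])) F local [ 0.26816802  0.92987316 -1.12902651] -0.001417141853666607
to (-22,-154,162) [-1.03 -1.57  7.57]
```

send_rows:
  motion: [0,-0.5,2.4,0,0,0,-0.5,2.4,0,0,0,-0.4,2.2,0,0,0,0,0,0,0]

```text
time: 21.4
eef_pos: [0.5503, -0.3838, 0.1553]
tcp_rot: [-0.672, 0.737, 0.072, 0.002]
contact_force: [-0.5, 0.5, -0.6]
opening: 0.003
```

```bash
python3 l.py '(-22,-115,162)' '(-22,-80,162)'
```

```text
21.4 TCP local mm [ -27.31574788 -163.53419685  155.33345322] (np.float64(-95.5319278845777), array([-0.09413738,  0.10812829, -0.98966986])) F local [-0.58900427  0.4586477  -0.61935875] 0.003145936210538145
to (-22,-115,162) [-4.9  -0.46 -0.23]
to (-22,-80,162) [-8.38 -0.47  0.12]
```

send_rows:
  motion: [-1.3,-0.2,-0.1,0,0,-1.3,-0.2,0,0,0,-0.8,-0.1,0,0,0,-0.8,0,0.05,0,0,-0.8,0,0.1,0,0,-0.8,0,0.1,0,0]

```text
time: 22.0
eef_pos: [0.5603, -0.3296, 0.1676]
tcp_rot: [-0.674, 0.736, 0.064, -0.007]
contact_force: [-1.9, -2.5, 2.1]
opening: -0.001
```

```bash
python3 l.py '(-22,-78,164)'; python3 - <<'E'
from fit import *
p,d,st=shot("wrist","r1",k=1.5)
E
```

```text
22.0 TCP local mm [ -22.14168525 -108.59723331  167.56977981] (np.float64(-95.23951519249016), array([-0.09563839,  0.08451191, -0.99182208])) F local [-1.67604301 -2.68197013  2.05147805] -0.001094482884446018
to (-22,-78,164) [-3.02 -0.06  0.58]
```

View pics/r1.png

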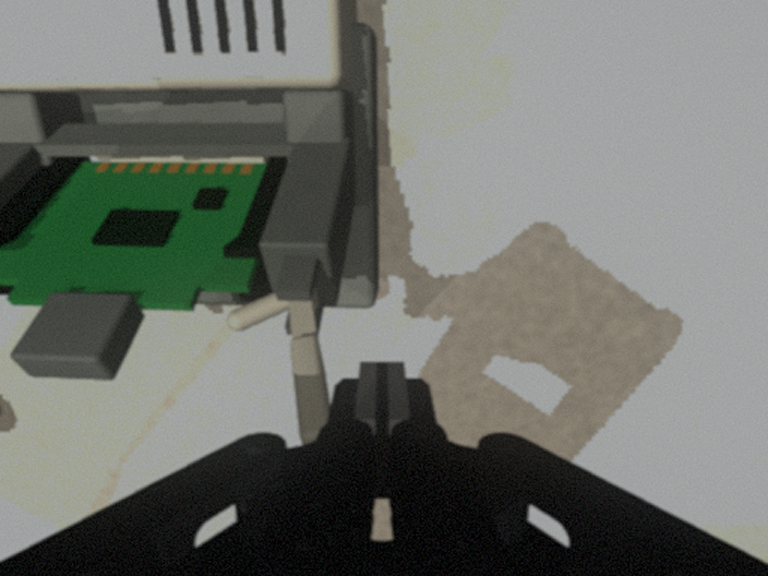

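Contact. The right handle is swinging in, with its nose at (255,310), and the board's right shoulder is clear.

send_rows:
  motion: [-0.7,0,0.15,0,0,-0.7,0,0.15,0,0,-0.7,0,0.15,0,0,-0.6,0,0.1,0,0,-0.5,0,0.1,0,0]

```text
time: 22.55
eef_pos: [0.565, -0.2955, 0.1662]
tcp_rot: [-0.675, 0.736, 0.058, -0.007]
contact_force: [-1.3, -15.5, 1.9]
opening: -0.003
```

```bash
python3 l.py '(-22,-76,164)'; python3 - <<'E'
from fit import *
p,d,st=shot("wrist","r2",k=1.5)
E
```

```text
22.55 TCP local mm [-20.4271782  -74.25069761 166.21407493] (np.float64(-95.11112656074316), array([-0.08909669,  0.07642371, -0.9930867 ])) F local [  0.04845207 -15.56241036   1.94540316] -0.002886364674240587
to (-22,-76,164) [0.19 0.14 0.22]
```

View pics/r2.png

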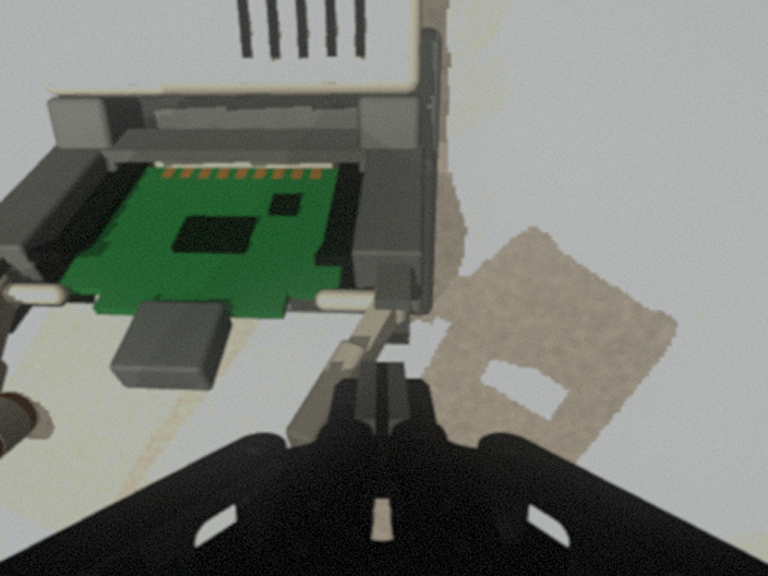

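send_rows:
  motion: [-0.3,0,0.05,0,0,1.5,0,0,0,0,2,0,-1,0,0,0,0,-4,0,0,-2,0,-4,0,0,-4,1,-1,0,0,-3,2,0,0,0,0,0,0,0,0]

```text
time: 23.4
eef_pos: [0.5479, -0.2389, 0.2676]
tcp_rot: [-0.674, 0.736, 0.069, -0.003]
contact_force: [0.1, -0.4, -0.9]
opening: -0.002
```

```bash
python3 lev.py m2; python3 l.py; python3 - <<'E'
from fit import *
p,d,st=shot("scene","fin",crop=(90,90,140,140),k=4)
E
```

```text
wrist left 693 q~ -0.009 rmax 65.1
wrist right 847 q~ 0.013 rmax 65.1
   wrist L top(90) 860 89.3
   wrist R top 769 89.1
   wrist L shoulder 415 79.3
   wrist R shoulder 441 79.2
top left 120 q~ 0.091 rmax 67.3
top right few 0
   top L top(90) 76 92.0
   top R top 54 90.6
   top L shoulder 29 83.0
   top R shoulder 7 30.6
scene left 112 q~ 0.11 rmax 63.8
scene right 44 q~ -0.068 rmax 66.2
   scene L top(90) 83 88.4
   scene R top 62 88.9
   scene L shoulder 26 79.5
   scene R shoulder 38 79.7
23.55 TCP local mm [-41.44868287 -22.79259913 266.21072054] (np.float64(-95.46296505874393), array([-0.09770486,  0.09469747, -0.99069983])) F local [-0.30602266 -1.4006304  -0.01592244] 0.0004913581462849878
```

View pics/m2wrist.png

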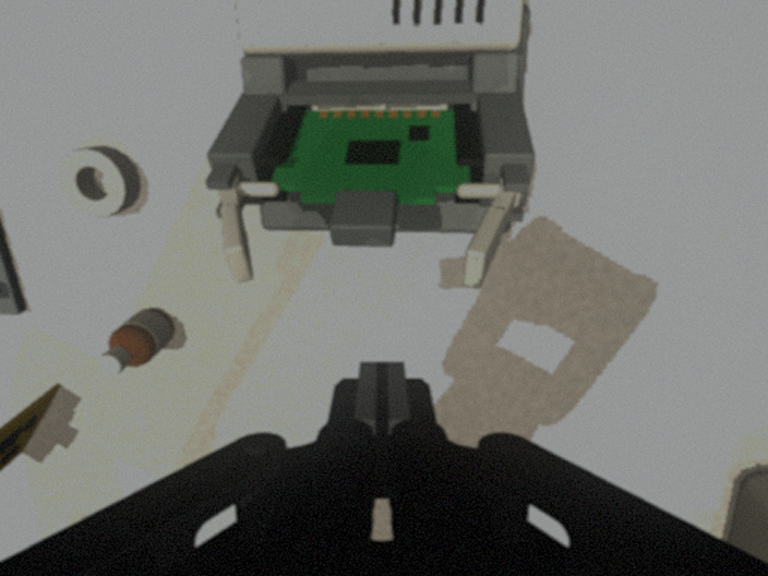

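View pics/fin.png

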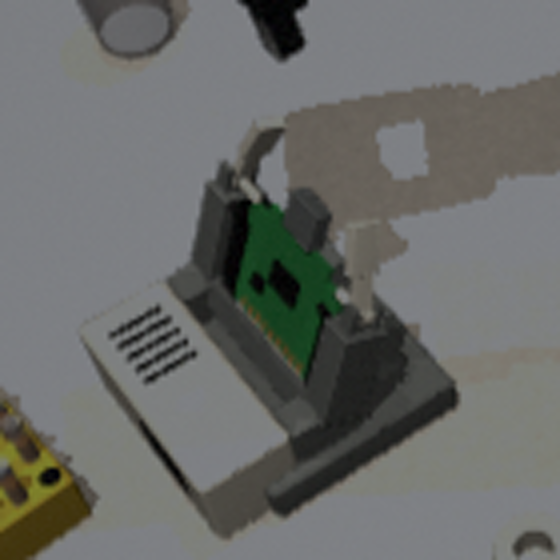

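```bash
python3 -c "
from plant import workorder
print(workorder.sign_off())"
```

```text
the job is handed in; nothing more can be done
None
```

The sensor board is seated in the tube reader with both ejector levers shut, and I handed the job in at about 23.6 s of the 59 s allowed; sign-off gives no verdict.

**What I did:**
- I gripped the green board in the rack by the sides of its block. The arm cannot tilt its tool on command, so I used the rack slot to turn the board in the fingers to about 25°.
- I slid it down the guides onto the socket and let go; its lower edge then stood about 8 mm short of home.
- I pushed the left lever in from outside, then the right, each until it stopped at about 15 N.

**What the last checks showed:**
- **Board:** the top edge of the card reads 89–90 mm in the guide frame on both sides, and the shoulders about 79 mm. That matches a fully home board (90 and 80 mm).
- **Levers:** the wrist camera reads −0.01 rad on the left and +0.01 rad on the right, and both noses lie level on the shoulders.
- **Other objects:** the arm is clear. The blanking plate, bottle, label roll and yellow cards were never touched, and none looked moved in the views I took. I did not measure their positions again at the end.

**Where readings disagreed:** the scene camera gave 0.11 rad left and −0.07 rad right, and the top camera gave 0.09 rad left. I trusted the wrist camera, because those two cameras see the handles from the side and their readings are probably skewed.

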